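# Load the sample exposure unit, lock the cassettes and open the shutter

### The job

Load the white exposure unit for the next run: first slide its red shutter knob to the closed stop (at the red mark) and draw the blue lock knob right back to its unlocked stop, so that the steel keepers stand clear of the bays. Then set every black sample cassette with an orange grip that stands on the green mat into a free bay, one to a bay in any order, and press each one down until it is fully home. With all of them home, slide the lock knob to its other stop so that the keepers lie over the cassettes, and only then slide the red shutter knob all the way to the open stop (at the yellow mark); put back any cassette that gets knocked aside, and do not knock over the silver detector head.

Things in the scene. Friction and masses are not known exactly. Their poses are not given: they have to be found in the camera images.
- cassetteA: sample cassette: black frame 90 (its x) x 60 (its y) x 14 mm high, two amber panes on top, and an orange upright grip plate across its middle, 12 mm thick (x), 44 mm long (y), its top 48 mm above the underside; same turned half round; 0.15 to 0.29 kg. Origin: centre of the underside, z up. None if absent: their number varies
- cassetteB: sample cassette: black frame 90 (its x) x 60 (its y) x 14 mm high, two amber panes on top, and an orange upright grip plate across its middle, 12 mm thick (x), 44 mm long (y), its top 48 mm above the underside; same turned half round; 0.15 to 0.29 kg. Origin: centre of the underside, z up. None if absent: their number varies
- cassetteC: sample cassette: black frame 90 (its x) x 60 (its y) x 14 mm high, two amber panes on top, and an orange upright grip plate across its middle, 12 mm thick (x), 44 mm long (y), its top 48 mm above the underside; same turned half round; 0.15 to 0.29 kg. Origin: centre of the underside, z up. None if absent: their number varies
- bay1 (a point): centre of the left free bay, where the underside of a fully seated cassette lies (12 mm below the deck). x away from the front panel, y along the row to the unit's left, z up; a cassette goes in with its x along this x, either way round. Opening 94 (x) x 64 (y) mm with 4 mm 45-degree bevels round the top; bays are 90 mm apart
- bay2 (a point): centre of the middle free bay, where the underside of a fully seated cassette lies (12 mm below the deck). x away from the front panel, y along the row to the unit's left, z up; a cassette goes in with its x along this x, either way round. Opening 94 (x) x 64 (y) mm with 4 mm 45-degree bevels round the top; bays are 90 mm apart
- bay3 (a point): centre of the right free bay, where the underside of a fully seated cassette lies (12 mm below the deck). x away from the front panel, y along the row to the unit's left, z up; a cassette goes in with its x along this x, either way round. Opening 94 (x) x 64 (y) mm with 4 mm 45-degree bevels round the top; bays are 90 mm apart
- seal1 (a joint): the stiff black light seal in the left bay, in m: 0 = up, 0.008 = fully down. It carries a cassette's weight: one set in rests 8 mm too high (underside 4 mm below the deck, frame top 10 mm above). Pressed with about 10 N (20 N is ample) on its grip plate it sinks to a firm stop and stays, frame top 2 mm above the deck
- seal2 (a joint): the stiff black light seal in the middle bay, in m: 0 = up, 0.008 = fully down. It carries a cassette's weight: one set in rests 8 mm too high (underside 4 mm below the deck, frame top 10 mm above). Pressed with about 10 N (20 N is ample) on its grip plate it sinks to a firm stop and stays, frame top 2 mm above the deck
- seal3 (a joint): the stiff black light seal in the right bay, in m: 0 = up, 0.008 = fully down. It carries a cassette's weight: one set in rests 8 mm too high (underside 4 mm below the deck, frame top 10 mm above). Pressed with about 10 N (20 N is ample) on its grip plate it sinks to a firm stop and stays, frame top 2 mm above the deck
- unit: the exposure unit: white box 240 (x) x 400 mm (y), deck 90 mm above the table, black front panel at -x, fixed. Origin: centre of its underside. Free bays at y = 45 (left), -45, -135 mm (right), x = 0; a fourth bay at y = 135 mm is taken by a grey reference cassette that is fixed. Shutter track along the back at x = 92 mm, lock bar along the front at x = -88 mm
- shutter (a joint): the shutter slide in m: 0 = fully open, at its stop towards the unit's +y (yellow mark); 0.12 = fully closed, at its stop towards -y (red mark). It stays where it is left; moving it takes about 3 to 6 N
- shutter_knob (a point): centre of the top of the red shutter knob, upright, 22 mm in diameter, from 9 to 41 mm above the deck, on a 30 by 34 mm foot; the point's axes are the unit's, and it moves along y
- lock (a joint): the lock slide in m: 0 = unlocked, at its -y stop; 0.04 = locked, at its +y stop (unit's axes). Takes 4 to 7 N, stays where left. Its bar has four steel keepers, 16 mm wide, 4 to 9 mm above the deck, pointing in +x: unlocked 45 mm to the -y side of each bay's centre (beside the cassettes), locked 5 mm from it, over the frames' near end. A cassette not fully home blocks them
- lock_knob (a point): centre of the top of the blue lock knob, upright, 22 mm in diameter, from 9 to 41 mm above the deck, near the bar's -y end; the point's axes are the unit's, and it moves along y
- detector: silver round detector head standing upright on the table, 52 mm in diameter, 72 mm high; not part of the job, must not be knocked over. Origin: centre of its underside
Mind the look-alikes: they are no part of the job. What is shaped like the cassetteA but turquoise is not meant.

How it is judged:
By the outcome, as a careful person would: the job done as asked, in the order asked, and still so for the second after the job is handed in, with the robot touching nothing.
Of cassetteA, cassetteB, cassetteC only 2 to 3 are there at a start; the rules pass over those that are not, and their reading is None.
At some moment in a run one of cassetteA, cassetteB, cassetteC may be knocked a few centimetres aside while the robot is not near it.
It also fails if it takes over 210 s, if anything falls off the work surface, if the arm or the gripper's body presses on something with over 40 N, if the wrist force passes 120 N, or if a joint passes its speed limit or range.

### The arm

A 6-joint arm with a two-finger parallel gripper is mounted at the origin on the work surface. World frame = base frame: x ahead of the robot, y to its left, z up, the work surface at z = 0. Lengths are in m, angles in degrees, forces in N, time in s.
With the tool pointing down it reaches from about 0.4 to 0.825 m from the base axis. Payload 7 kg.
Tool frame: the origin (TCP) lies midway between the tips of the shut fingers; the grasp point (between the pads) lies 19 mm behind it; z points along the fingers, y is the line along which they close (so a half turn about z gives the same grasp; the last joint's range is limited). The gripper opens to 88 mm and grips with 3 to 60 N. Pads are 19 mm wide; open, the fingers measure 130 mm over their backs; the gripper's body (78 mm by 193 mm) begins 47 mm behind the grasp point.
Start: joints at [86.35, 20.546, 0.682, 0, -70.136, -16.507], TCP at [0.233, 0.634, 0.227] pointing down, gripper open.
Joint ranges: [-176.03, 176.03], [-82.01, 121.73], [-58.28, 71.71], [-173.87, 95.51], [-174.79, -0.11], [-173.66, 173.66]. Speed limits (degrees/s): [136.94, 136.94, 172.46, 180, 180, 180].

### API

Orientations are given as [roll, pitch, yaw] about the fixed x, y, z axes, in that order (R = Rz(yaw) Ry(pitch) Rx(roll)).
In Python, from plant import get_state, optics, order gives the robot as it stands. The module is installed in compiled form; this text tells all that it offers.
- The arm moves only by the tool send_rows, never from a script. Its argument "moves" is a list of rows, each an object with "slide": the shift along the tool's x, y, z as a fraction of full scale, a list of three; "turn": the turn about the tool's z as a fraction of full scale; "gripper": the opening, from 0 (shut) to 1 (fully open). A call has exactly 5 rows; each row is the pose to reach, as a shift and turn from the pose commanded when the call began, along the tool's axes at that moment; what a row does not reach only later rows make up. Full scale, the value 1, is 150 mm for a shift and 90 degrees for a turn. A row lasts 1/12 s, in which the tool goes at most 41.7 mm and 7.16 degrees, less where a joint would pass 70% of its speed; a pose out of reach is approached as far as the arm can. A call with a number of a shift or a turn outside -1 to 1 is refused whole. A call with a gripper value outside its range is refused whole. The fingers move at their own pace and stop on an object; "newtons" is the grip in N (left out, the last holds). Time passes only in rows, so rows that repeat a pose let the fingers close, or fill a call up. It gives the time, the measured TCP pose, the force, the opening and the grip force at its end, in the units of the state.
- get_state(): the state, without advancing time (a new reading comes with each control period).
- optics.capture(name): name is "scene" or "top"; returns a dict with "img" (400x640x3 uint8, red, green, blue), "intrinsics" (3x3 intrinsics, pixels), "origin" and "attitude" of the camera in the world. Camera axes: x right, y down, z forward; pixel columns grow to the right and rows downward; lengths in m; the calibration is good to about 2 mm. A picture is of the moment at which its call begins. There is no depth.
- order.close_job(): hands the job in; it is judged then, once.
Trained networks look in the newest picture that a camera, given by its name, has taken for a name from the list of things; names that differ only in an ending like _2 or _b are one class to them, and where a whole thing is asked for, a point or a joint stands for the part that bears it (a point fixed in the world has none). Each returns a list of dicts, best first, with "p" (0 to 1); they miss things now and then, are a little off and sometimes report something else, mostly with a low value. They report only what shows in the picture. A call takes as long as a camera call. They do not tell look-alikes from the thing itself.
- optics.look_for(camera, name): "location" ([x, y, z] in m, in world coordinates, good to about 4 mm: the middle of the surface that is visible of it).
The state is a dict: "time_s": time; "joints": joint angles; "qd": joint speeds; "joint_torque": joint torques, N m; "tcp_pos": TCP position; "eef_rot": TCP orientation; "contact_force": force on the tool from outside, world axes, zero at the start; "moment": the same for the moment, N m; "gripper_width": finger opening in m; "gripper_force": force on a finger pad.
Only numpy, scipy, OpenCV 4.12 (cv2) and the standard library are available. Lean on these libraries where they do the work, as an engineer would, in place of code of your own. Each camera call takes 0.05 s, during which the arm holds its last target. There are 200 camera calls.

## Working session

There is one attempt and no reset: what is moved stays moved. The work goes in short steps, Python scripts to look and compute and a tool call to move; the robot and the scene stay as the last step left them, time stands still between calls to the robot, and variables do not carry over. Pictures are saved under pics/ and viewed, at most 14 in all, crops included, and the job is handed in when it is done.

Besides the shell and the picture viewer there is one more tool, called after ">>>" as name(argument=value, ...), one argument or row to a line, values as JSON. send_rows: Moves the arm, as the interface text tells. Shift numbers are shares of 150 mm and turn numbers shares of 90 degrees, none past 1 either way. Its arguments: {"type":"object","properties":{"moves":{"type":"array"},"newtons":{"type":"number"}},"required":["moves"]}

```bash
mkdir -p pics; cat > h.py <<'E'
import numpy as np, cv2
from plant import get_state, optics, order
from scipy.spatial.transform import Rotation as R
def snap(cam,fn=None):
    c=optics.capture(cam)
    if fn: cv2.imwrite('pics/'+fn,c['img'][:,:,::-1])
    return c
def att(c):
    a=np.array(c['attitude'],float)
    return a if a.shape==(3,3) else R.from_euler('xyz',a,degrees=True).as_matrix()
def pix2z(c,u,v,z):
    K=np.array(c['intrinsics']);d=att(c)@np.linalg.inv(K)@np.array([u,v,1.]);o=np.array(c['origin'])
    return o+d*(z-o[2])/d[2]
def proj(c,p):
    q=att(c).T@(np.array(p)-np.array(c['origin']));k=np.array(c['intrinsics'])@q
    return k[:2]/k[2]
E
python3 - <<'E'
from h import *
np.set_printoptions(precision=4,suppress=True)
cs={}
for cam in('scene','top'):
    c=snap(cam,cam+'1.png'); cs[cam]=c; print(cam,c['origin'],c['attitude'],np.array(c['intrinsics']).tolist())
    for n in('cassetteA','unit','shutter_knob','lock_knob','detector'):
        for d in optics.look_for(cam,n): print(n,round(d['p'],2),np.round(d['location'],4),proj(c,d['location']).round())
print(get_state())
E
```

```text
scene [0.88   0.5565 0.8629] [-134.0336    0.482   148.3185] [[413.40590552829207, 0.0, 306.87870244395094], [0.0, 413.40590552829207, 194.6294596929785], [0.0, 0.0, 1.0]]
cassetteA 0.79 [ 0.5903 -0.2649  0.0155] [246. 201.]
cassetteA 0.69 [ 0.2922 -0.3182  0.0177] [322. 156.]
cassetteA 0.19 [0.5546 0.0995 0.0861] [326. 269.]
unit 0.72 [0.5643 0.189  0.091 ] [345. 299.]
shutter_knob 0.57 [0.6424 0.1734 0.1061] [310. 307.]
lock_knob 0.9 [0.4654 0.158  0.0982] [373. 266.]
detector 0.68 [ 0.7038 -0.3734  0.0384] [194. 188.]
top [ 0.2968 -0.076   1.1116] [-168.0216    0.1839  -97.4027] [[372.45186243382136, 0.0, 320.13192910469127], [0.0, 372.45186243382136, 205.00461262405926], [0.0, 0.0, 1.0]]
cassetteA 0.78 [ 0.2792 -0.3279  0.0163] [409. 279.]
cassetteA 0.76 [ 0.5754 -0.2654  0.0159] [371. 183.]
unit 0.57 [0.5305 0.1403 0.0846] [234. 210.]
shutter_knob 0.72 [0.6253 0.1659 0.1099] [220. 176.]
lock_knob 0.61 [0.4606 0.1424 0.0958] [235. 234.]
detector 0.83 [ 0.6872 -0.3777  0.055 ] [404. 139.]
{'time_s': 0.6, 'joints': array([ 86.3483,  20.543 ,   0.6806,  -0.0012, -70.1355, -16.5069]), 'qd': array([ 0.0442, -0.0701, -0.0377,  0.1026, -0.0288,  0.0196]), 'joint_torque': array([ -0.0001, -58.1992,  29.3174,   6.9996,   0.0124,  -0.    ]), 'tcp_pos': array([0.2326, 0.6336, 0.2266]), 'eef_rot': array([-179.9983,    0.0017,  -20.159 ]), 'contact_force': array([-0.1762, -0.0161,  0.0247]), 'moment': array([-0.0175, -0.0318, -0.1021]), 'gripper_force': 0.0, 'gripper_width': 0.08763641432274995}
```

View pics/top1.png

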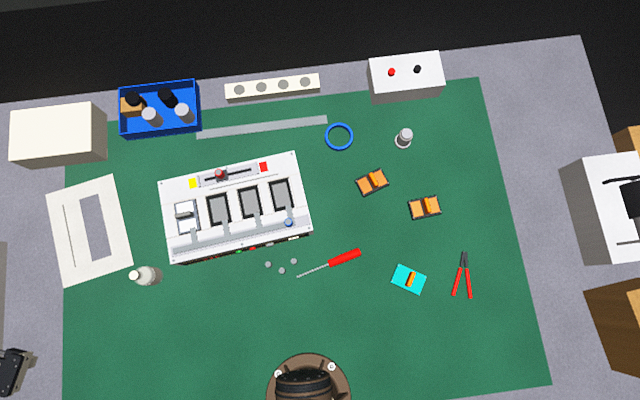

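View pics/scene1.png

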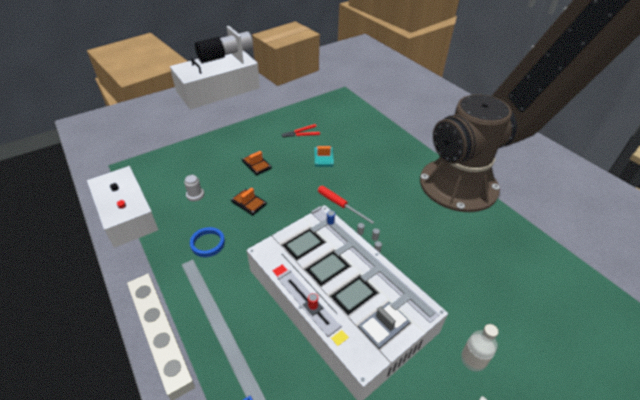

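Top view: unit at (235,207) with three free bays and red knob (220,174), blue lock knob (289,223); black/orange cassettes at (371,182) and (424,208); turquoise decoy (409,279); detector (404,138). Scene view agrees: two cassettes.

```bash
python3 - <<'E'
import cv2
a=cv2.imread('pics/top1.png');b=cv2.imread('pics/scene1.png')
cv2.imwrite('pics/u1.png',cv2.resize(a[140:275,145:325],(0,0),fx=4.4,fy=4.4,interpolation=cv2.INTER_CUBIC))
A=cv2.resize(a[160:225,345:450],(0,0),fx=7,fy=7,interpolation=cv2.INTER_CUBIC)
cv2.imwrite('pics/c1.png',A)
cv2.imwrite('pics/u2.png',cv2.resize(b[200:400,240:450],(0,0),fx=3,fy=3,interpolation=cv2.INTER_CUBIC))
E
```

```text
(no output)
```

View pics/u1.png

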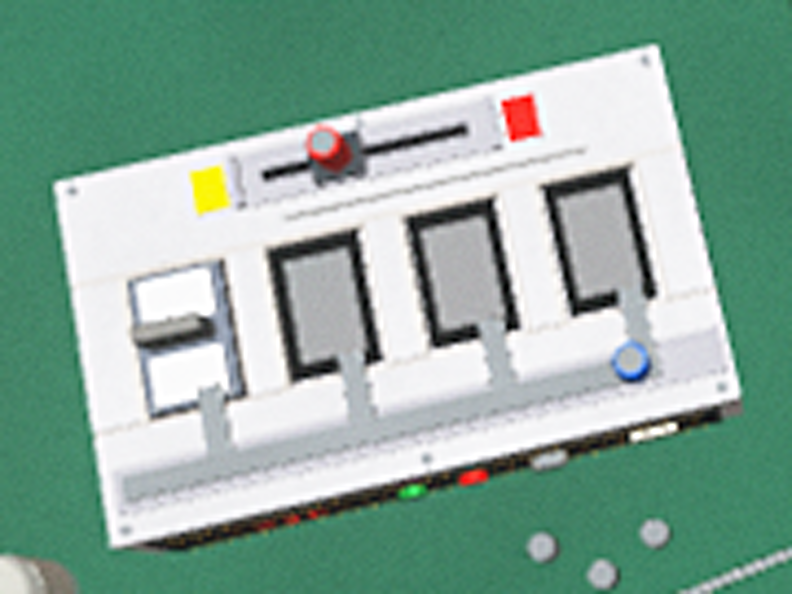

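View pics/c1.png

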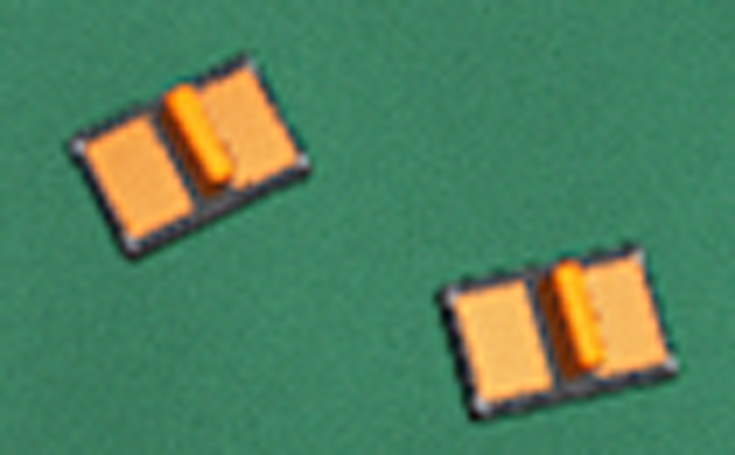

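View pics/u2.png

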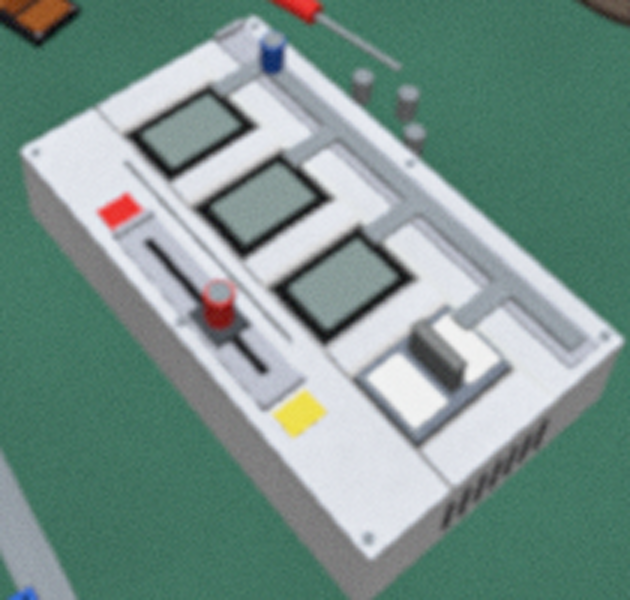

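```bash
cat > fit.py <<'E'
from h import *
from scipy.optimize import least_squares
def rz(t): return R.from_euler('z',t,degrees=True).as_matrix()
def fit(obs,x0):
    # obs: list of (cam,[local pts],[pixels])
    def res(p):
        r=[]
        for c,L,P in obs:
            for l,q in zip(L,P): r.append(proj(c,rz(p[2])@np.array(l)+[p[0],p[1],0])-q)
        return np.ravel(r)
    s=least_squares(res,x0); return s.x,np.round(s.fun.reshape(-1,2),1)
def un(P,f,o): return (np.array(P)+.5)/f-.5+np.array(o)
E
python3 - <<'E'
from fit import *
t=snap('top');s=snap('scene')
D=[(.12,.2,.09),(.12,-.2,.09),(-.12,-.2,.09),(-.12,.2,.09)]
T=un([(55,183),(658,45),(738,403),(110,547)],4.4,(145,140))
S=un([(370,558),(22,152),(250,16),(622,340)],3,(240,200))
for o in([(t,D,T)],[(s,D,S)],[(t,D,T),(s,D,S)]):
    x,r=fit(o,[.55,.14,10]);print(x.round(4),r.tolist())
U=x
for n,G,i in((1,[(180,88),(222,178)],0),(2,[(567,265),(592,365)],0)):
    C={1:[(72,150),(248,60),(306,165)],2:[(442,292),(638,245),(675,365)]}[n]
    C=un(C,7,(345,160));G=un(G,7,(345,160))
    # cassette local: x along image-right direction here
    L=[(-.045,.03,.014),(.045,.03,.014),(.045,-.03,.014)]+[(0,.021,.048),(0,-.021,.048)]
    x,r=fit([(t,L,list(C)+list(G))],[.55,-.25,-70]);print('cas',n,x.round(4),r.tolist(), [np.round(proj(s,rz(x[2])@np.array(l)+[x[0],x[1],0]),1).tolist() for l in L])
for l in[(.092,.02,.131),(-.088,-.13,.131)]: pass
k1=un([(323,143)],4.4,(145,140))[0];k2=un([(632,355)],4.4,(145,140))[0]
k1s=un([(219,291)],3,(240,200))[0];k2s=un([(272,42)],3,(240,200))[0]
for c,k in((t,k1),(t,k2),(s,k1s),(s,k2s)):
    p=pix2z(c,*k,.131);print('knob',p.round(4),(rz(-U[2])@(p-[U[0],U[1],0])).round(4))
for i in(45,-45,-135): print('bay',(rz(U[2])@[0,i/1e3,0]+[U[0],U[1],0]).round(4))
E
```

```text
[0.5423 0.1398 5.7856] [[-0.1, -0.2], [0.0, 0.7], [0.4, -0.6], [-0.3, 0.1]]
[0.5453 0.1411 6.3904] [[0.1, 0.6], [-1.2, -0.5], [0.8, -0.2], [0.4, -0.5]]
[0.544  0.1405 6.1205] [[-0.6, -0.3], [-0.6, -0.2], [0.3, -1.6], [-0.3, -0.1], [-0.1, 0.0], [-0.6, -1.2], [1.5, -0.6], [0.6, -0.6]]
cas 1 [  0.5787  -0.2678 -69.6793] [[-0.8, -0.7], [-0.3, -1.0], [1.2, 0.7], [-0.5, 0.8], [0.5, 0.1]] [[253.1, 212.1], [230.7, 198.5], [245.0, 187.4], [242.6, 195.0], [252.8, 187.0]]
cas 2 [  0.482   -0.4123 -83.3612] [[-0.7, -0.3], [-0.2, -0.7], [0.7, 1.1], [-0.3, 0.3], [0.5, -0.4]] [[256.3, 172.4], [241.0, 158.3], [256.5, 151.1], [249.8, 155.8], [260.9, 150.6]]
knob [0.6314 0.1664 0.131 ] [0.0897 0.0164 0.131 ]
knob [ 0.4732 -0.01    0.131 ] [-0.0864 -0.1421  0.131 ]
knob [0.6341 0.1687 0.131 ] [0.0926 0.0184 0.131 ]
knob [ 0.4743 -0.004   0.131 ] [-0.0847 -0.1363  0.131 ]
bay [0.5392 0.1853 0.    ]
bay [0.5488 0.0958 0.    ]
bay [0.5584 0.0063 0.    ]
```

```bash
cat > plan.py <<'E'
from h import *
def plan(wps,start=None):
    """wps: list of (x,y,z,yaw); prints one call's slide/turn per waypoint"""
    s=get_state()
    p,y=(s['tcp_pos'],s['eef_rot'][2]) if start is None else (np.array(start[:3]),start[3])
    for w in wps:
        Rm=R.from_euler('xyz',[180,0,y],degrees=True).as_matrix()
        d=Rm.T@(np.array(w[:3])-p); t=-((w[3]-y+180)%360-180)
        print('slide',(d/.15).round(3).tolist(),'turn',round(t/90,3),'dist',round(float(np.linalg.norm(d)),3),'deg',round(t,1))
        p,y=np.array(w[:3]),w[3]
    return p,y
def st():
    s=get_state();print('t',round(s['time_s'],2),'p',s['tcp_pos'].round(4),'rpy',s['eef_rot'].round(2),'F',s['contact_force'].round(1),'w',round(s['gripper_width'],4),'g',round(float(s['gripper_force']),1),'j',s['joints'].round(0))
E
python3 - <<'E'
from plan import *
plan([(.30,.52,.26,-54),(.40,.41,.26,-88),(.52,.30,.26,-120),(.60,.21,.24,-150),(.633,.168,.16,-173.9)])
E
```

```text
slide [0.683, 0.556, -0.223] turn 0.376 dist 0.136 deg 33.8
slide [0.985, -0.108, -0.0] turn 0.378 dist 0.149 deg 34
slide [0.761, -0.774, -0.0] turn 0.356 dist 0.163 deg 32
slide [0.253, -0.762, 0.133] turn 0.333 dist 0.122 deg 30
slide [-0.051, -0.352, 0.533] turn 0.266 dist 0.096 deg 23.9
```

>>> send_rows(
  moves=[
    {"slide":[0.683,0.556,-0.223],"turn":0.376,"gripper":0.7},
    {"slide":[0.683,0.556,-0.223],"turn":0.376,"gripper":0.7},
    {"slide":[0.683,0.556,-0.223],"turn":0.376,"gripper":0.7},
    {"slide":[0.683,0.556,-0.223],"turn":0.376,"gripper":0.7},
    {"slide":[0.683,0.556,-0.223],"turn":0.376,"gripper":0.7},
  ],
  newtons=20,
)

```text
time_s: 1.12
tcp_pos: [0.3018, 0.5179, 0.2622]
eef_rot: [-179.9, 0.1, -54.5]
contact_force: [0.1, 1.2, -0.6]
gripper_width: 0.0632
gripper_force: 0.0
```

>>> send_rows(
  moves=[
    {"slide":[0.985,-0.108,0],"turn":0.378,"gripper":0.7},
    {"slide":[0.985,-0.108,0],"turn":0.378,"gripper":0.7},
    {"slide":[0.985,-0.108,0],"turn":0.378,"gripper":0.7},
    {"slide":[0.985,-0.108,0],"turn":0.378,"gripper":0.7},
    {"slide":[0.985,-0.108,0],"turn":0.378,"gripper":0.7},
  ],
)

```text
time_s: 1.53
tcp_pos: [0.4023, 0.4067, 0.2605]
eef_rot: [-180.0, -0.0, -88.6]
contact_force: [-0.1, 0.0, 0.5]
gripper_width: 0.0613
gripper_force: 0.0
```

>>> send_rows(
  moves=[
    {"slide":[0.761,-0.774,0],"turn":0.356,"gripper":0.7},
    {"slide":[0.761,-0.774,0],"turn":0.356,"gripper":0.7},
    {"slide":[0.761,-0.774,0],"turn":0.356,"gripper":0.7},
    {"slide":[0.761,-0.774,0],"turn":0.356,"gripper":0.7},
    {"slide":[0.761,-0.774,0],"turn":0.356,"gripper":0.7},
  ],
)

```text
time_s: 1.95
tcp_pos: [0.5235, 0.2959, 0.2598]
eef_rot: [-179.9, -0.0, -120.7]
contact_force: [-1.0, 1.3, -0.1]
gripper_width: 0.0616
gripper_force: 0.0
```

>>> send_rows(
  moves=[
    {"slide":[0.253,-0.762,0.133],"turn":0.333,"gripper":0.7},
    {"slide":[0.253,-0.762,0.133],"turn":0.333,"gripper":0.7},
    {"slide":[0.253,-0.762,0.133],"turn":0.333,"gripper":0.7},
    {"slide":[0.253,-0.762,0.133],"turn":0.333,"gripper":0.7},
    {"slide":[0.253,-0.762,0.133],"turn":0.333,"gripper":0.7},
  ],
)

```text
time_s: 2.37
tcp_pos: [0.6007, 0.2078, 0.2391]
eef_rot: [-180.0, -0.1, -150.6]
contact_force: [-0.2, 0.4, 0.4]
gripper_width: 0.0611
gripper_force: 0.0
```

```bash
python3 - <<'E'
from plan import *
st()
plan([(.633,.168,.16,-173.9),(.633,.168,.110,-173.9)])
E
```

```text
t 2.37 p [0.6007 0.2078 0.2391] rpy [-1.7999e+02 -9.0000e-02 -1.5057e+02] F [-0.2  0.4  0.4] w 0.0611 g 0.0 j [ 37.  17.  -3.  -0. -70. -97.]
slide [-0.057, -0.337, 0.527] turn 0.259 dist 0.094 deg 23.3
slide [0.0, -0.0, 0.333] turn -0.0 dist 0.05 deg -0.0
```

>>> send_rows(
  moves=[
    {"slide":[-0.055,-0.345,0.53],"turn":0.264,"gripper":0.7},
    {"slide":[-0.055,-0.345,0.53],"turn":0.264,"gripper":0.7},
    {"slide":[-0.055,-0.345,0.53],"turn":0.264,"gripper":0.7},
    {"slide":[-0.055,-0.345,0.53],"turn":0.264,"gripper":0.7},
    {"slide":[-0.055,-0.345,0.53],"turn":0.264,"gripper":0.7},
  ],
)

```text
time_s: 2.78
tcp_pos: [0.6324, 0.1693, 0.1596]
eef_rot: [-180.0, -0.1, -173.7]
contact_force: [0.2, 0.5, 0.8]
gripper_width: 0.0614
gripper_force: 0.0
```

>>> send_rows(
  moves=[
    {"slide":[0,0,0.08],"turn":0,"gripper":0.7},
    {"slide":[0,0,0.16],"turn":0,"gripper":0.7},
    {"slide":[0,0,0.24],"turn":0,"gripper":0.7},
    {"slide":[0,0,0.333],"turn":0,"gripper":0.7},
    {"slide":[0,0,0.333],"turn":0,"gripper":0.7},
  ],
)

```text
time_s: 3.2
tcp_pos: [0.6307, 0.1689, 0.107]
eef_rot: [-179.9, -0.3, -173.7]
contact_force: [-1.4, -0.3, -0.8]
gripper_width: 0.0616
gripper_force: 0.0
```

>>> send_rows(
  moves=[
    {"slide":[0,0,0],"turn":0,"gripper":0.1},
    {"slide":[0,0,0],"turn":0,"gripper":0.1},
    {"slide":[0,0,0],"turn":0,"gripper":0.1},
    {"slide":[0,0,0],"turn":0,"gripper":0.1},
    {"slide":[0,0,0],"turn":0,"gripper":0.1},
  ],
  newtons=10,
)

```text
time_s: 3.62
tcp_pos: [0.6332, 0.1693, 0.1113]
eef_rot: [180.0, 0.1, -173.8]
contact_force: [-0.3, 0.4, 0.7]
gripper_width: 0.0337
gripper_force: 0.0
```

```bash
python3 - <<'E'
from plan import *
st()
E
```

```text
t 3.62 p [0.6332 0.1693 0.1113] rpy [ 1.7997e+02  6.0000e-02 -1.7378e+02] F [-0.3  0.4  0.7] w 0.0337 g 0.0 j [  32.   24.  -10.    0.  -56. -116.]
```

>>> send_rows(
  moves=[
    {"slide":[0,0,0],"turn":0,"gripper":0.1},
    {"slide":[0,0,0],"turn":0,"gripper":0.1},
    {"slide":[0,0,0],"turn":0,"gripper":0.1},
    {"slide":[0,0,0],"turn":0,"gripper":0.1},
    {"slide":[0,0,0],"turn":0,"gripper":0.1},
  ],
)

```text
time_s: 4.03
tcp_pos: [0.6331, 0.1689, 0.111]
eef_rot: [-180.0, 0.0, -173.8]
contact_force: [0.5, -2.6, 4.3]
gripper_width: 0.0216
gripper_force: 10.0
```

>>> send_rows(
  moves=[
    {"slide":[0,-0.08,0],"turn":0,"gripper":0.1},
    {"slide":[0,-0.17,0],"turn":0,"gripper":0.1},
    {"slide":[0,-0.26,0],"turn":0,"gripper":0.1},
    {"slide":[0,-0.34,0],"turn":0,"gripper":0.1},
    {"slide":[0,-0.4,0],"turn":0,"gripper":0.1},
  ],
)

```text
time_s: 4.45
tcp_pos: [0.6396, 0.1088, 0.111]
eef_rot: [180.0, 0.0, -173.8]
contact_force: [-1.7, 2.4, 5.0]
gripper_width: 0.0216
gripper_force: 10.0
```

>>> send_rows(
  moves=[
    {"slide":[0,-0.02,0],"turn":0,"gripper":0.1},
    {"slide":[0,-0.04,0],"turn":0,"gripper":0.1},
    {"slide":[0,-0.06,0],"turn":0,"gripper":0.1},
    {"slide":[0,-0.08,0],"turn":0,"gripper":0.1},
    {"slide":[0,-0.1,0],"turn":0,"gripper":0.1},
  ],
)

```text
time_s: 4.87
tcp_pos: [0.6412, 0.0941, 0.111]
eef_rot: [180.0, 0.0, -173.8]
contact_force: [-3.0, 2.8, 6.9]
gripper_width: 0.0216
gripper_force: 10.0
```

Moved 75 mm with light friction; find the stop in 1.5 mm rows.

>>> send_rows(
  moves=[
    {"slide":[0,-0.01,0],"turn":0,"gripper":0.1},
    {"slide":[0,-0.02,0],"turn":0,"gripper":0.1},
    {"slide":[0,-0.03,0],"turn":0,"gripper":0.1},
    {"slide":[0,-0.04,0],"turn":0,"gripper":0.1},
    {"slide":[0,-0.05,0],"turn":0,"gripper":0.1},
  ],
)

```text
time_s: 5.28
tcp_pos: [0.6418, 0.0895, 0.1109]
eef_rot: [179.8, 0.1, -173.8]
contact_force: [-7.5, 19.0, 7.6]
gripper_width: 0.0221
gripper_force: 10.0
```

>>> send_rows(
  moves=[
    {"slide":[0,0.02,0],"turn":0,"gripper":0.7},
    {"slide":[0,0.02,0],"turn":0,"gripper":0.7},
    {"slide":[0,0.02,0],"turn":0,"gripper":0.7},
    {"slide":[0,0.02,-0.1],"turn":0,"gripper":0.7},
    {"slide":[0,0.02,-0.37],"turn":0,"gripper":0.7},
  ],
)

```text
time_s: 5.7
tcp_pos: [0.6379, 0.0883, 0.1601]
eef_rot: [-179.9, -0.7, -173.9]
contact_force: [-0.1, -0.3, -0.4]
gripper_width: 0.0497
gripper_force: 0.0
```

```bash
cat >> plan.py <<'E'
U=np.array([.544,.1405,6.15])
def unit(x,y,z=0): return R.from_euler('z',U[2],degrees=True).apply([x,y,z])+[U[0],U[1],0]
E
python3 - <<'E'
from plan import *
st()
k=unit(-.088,-.139);k2=unit(-.088,-.139+.005)
plan([(k[0],k[1],.165,-173.85),(k[0],k[1],.112,-173.85)]);print(k)
c=snap('top','top2.png')
a=c['img'][140:275,145:325][:,:,::-1]
cv2.imwrite('pics/u3.png',cv2.resize(a,(0,0),fx=4.4,fy=4.4,interpolation=cv2.INTER_CUBIC))
E
```

```text
t 5.7 p [0.6379 0.0883 0.1601] rpy [-179.86   -0.66 -173.88] F [-0.1 -0.3 -0.4] w 0.0497 g 0.0 j [  25.   21.   -8.   -0.  -62. -109.]
slide [1.171, -0.514, -0.033] turn -0.0 dist 0.192 deg -0.0
slide [0.0, -0.0, 0.353] turn -0.0 dist 0.053 deg -0.0
[ 0.47139777 -0.00712763  0.        ]
```

View pics/u3.png

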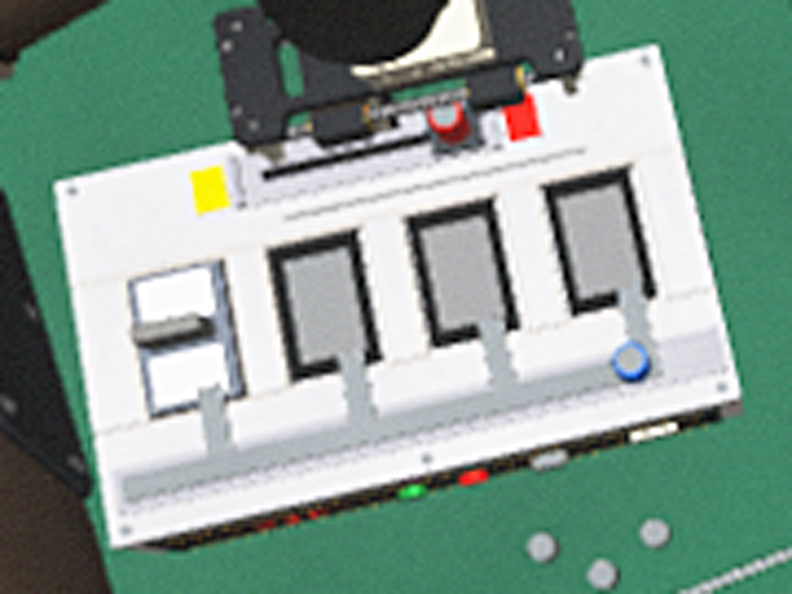

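The shutter knob now stands at the red mark (450,120); lock knob still at (632,360). On to the lock.

>>> send_rows(
  moves=[
    {"slide":[0.15,-0.06,-0.03],"turn":0,"gripper":0.7},
    {"slide":[0.4,-0.17,-0.03],"turn":0,"gripper":0.7},
    {"slide":[0.6,-0.26,-0.03],"turn":0,"gripper":0.7},
    {"slide":[0.6,-0.26,-0.03],"turn":0,"gripper":0.7},
    {"slide":[0.6,-0.26,-0.03],"turn":0,"gripper":0.7},
  ],
)

```text
time_s: 6.17
tcp_pos: [0.5552, 0.0401, 0.1713]
eef_rot: [-180.0, 0.1, -173.8]
contact_force: [1.7, 0.9, 0.8]
gripper_width: 0.0613
gripper_force: 0.0
```

>>> send_rows(
  moves=[
    {"slide":[0.25,-0.1,0],"turn":0,"gripper":0.7},
    {"slide":[0.45,-0.2,0],"turn":0,"gripper":0.7},
    {"slide":[0.575,-0.255,0],"turn":0,"gripper":0.7},
    {"slide":[0.575,-0.255,0],"turn":0,"gripper":0.7},
    {"slide":[0.575,-0.255,0],"turn":0,"gripper":0.7},
  ],
)

```text
time_s: 6.58
tcp_pos: [0.475, -0.0062, 0.1711]
eef_rot: [-180.0, 0.1, -173.8]
contact_force: [0.8, 0.5, 1.0]
gripper_width: 0.0617
gripper_force: 0.0
```

```bash
python3 - <<'E'
from plan import *
st()
k=unit(-.088,-.139)
plan([(k[0],k[1],.112,-173.85)]);print(k)
E
```

```text
t 6.58 p [ 0.475  -0.0062  0.1711] rpy [-1.7999e+02  8.0000e-02 -1.7381e+02] F [0.8 0.5 1. ] w 0.0617 g 0.0 j [  23.    4.  -28.    0.  -57. -107.]
slide [0.025, -0.004, 0.394] turn 0.0 dist 0.059 deg 0.0
[ 0.47139777 -0.00712763  0.        ]
```

Descend, grip, then draw toward -y.

>>> send_rows(
  moves=[
    {"slide":[0.024,-0.004,0.1],"turn":0,"gripper":0.7},
    {"slide":[0.024,-0.004,0.2],"turn":0,"gripper":0.7},
    {"slide":[0.024,-0.004,0.3],"turn":0,"gripper":0.7},
    {"slide":[0.024,-0.004,0.385],"turn":0,"gripper":0.6},
    {"slide":[0.024,-0.004,0.385],"turn":0,"gripper":0.1},
  ],
)

```text
time_s: 7.0
tcp_pos: [0.471, -0.0067, 0.1105]
eef_rot: [-179.9, -0.2, -173.8]
contact_force: [0.1, -0.9, 0.4]
gripper_width: 0.0531
gripper_force: 0.0
```

>>> send_rows(
  moves=[
    {"slide":[0,0,0],"turn":0,"gripper":0.1},
    {"slide":[0,0,0],"turn":0,"gripper":0.1},
    {"slide":[0,0,0],"turn":0,"gripper":0.1},
    {"slide":[0,0,0],"turn":0,"gripper":0.1},
    {"slide":[0,0,0],"turn":0,"gripper":0.1},
  ],
)

```text
time_s: 7.42
tcp_pos: [0.4718, -0.0068, 0.1136]
eef_rot: [-180.0, 0.1, -173.8]
contact_force: [0.7, -0.9, -0.1]
gripper_width: 0.0217
gripper_force: 10.0
```

>>> send_rows(
  moves=[
    {"slide":[0,0,0],"turn":0,"gripper":0.1},
    {"slide":[0,0,0],"turn":0,"gripper":0.1},
    {"slide":[0,-0.03,0],"turn":0,"gripper":0.1},
    {"slide":[0,-0.06,0],"turn":0,"gripper":0.1},
    {"slide":[0,-0.09,0],"turn":0,"gripper":0.1},
  ],
)

```text
time_s: 7.83
tcp_pos: [0.4732, -0.0197, 0.1135]
eef_rot: [179.9, 0.1, -173.8]
contact_force: [-1.5, 5.0, 5.3]
gripper_width: 0.0215
gripper_force: 10.0
```

```bash
python3 - <<'E'
from plan import *
st()
E
```

```text
t 7.83 p [ 0.4732 -0.0197  0.1135] rpy [ 1.7994e+02  9.0000e-02 -1.7376e+02] F [-1.5  5.   5.3] w 0.0215 g 10.0 j [  21.    8.  -33.   -0.  -49. -105.]
```

>>> send_rows(
  moves=[
    {"slide":[0,-0.015,0],"turn":0,"gripper":0.1},
    {"slide":[0,-0.03,0],"turn":0,"gripper":0.1},
    {"slide":[0,-0.045,0],"turn":0,"gripper":0.1},
    {"slide":[0,-0.06,0],"turn":0,"gripper":0.1},
    {"slide":[0,-0.075,0],"turn":0,"gripper":0.1},
  ],
)

```text
time_s: 8.25
tcp_pos: [0.4744, -0.0309, 0.1135]
eef_rot: [179.9, 0.1, -173.8]
contact_force: [-1.2, 4.2, 6.5]
gripper_width: 0.0214
gripper_force: 10.0
```

>>> send_rows(
  moves=[
    {"slide":[0,-0.01,0],"turn":0,"gripper":0.1},
    {"slide":[0,-0.02,0],"turn":0,"gripper":0.1},
    {"slide":[0,-0.03,0],"turn":0,"gripper":0.1},
    {"slide":[0,-0.04,0],"turn":0,"gripper":0.1},
    {"slide":[0,-0.05,0],"turn":0,"gripper":0.1},
  ],
)

```text
time_s: 8.67
tcp_pos: [0.4752, -0.0384, 0.1135]
eef_rot: [179.9, 0.1, -173.8]
contact_force: [-1.2, 4.7, 6.6]
gripper_width: 0.0216
gripper_force: 10.0
```

>>> send_rows(
  moves=[
    {"slide":[0,-0.01,0],"turn":0,"gripper":0.1},
    {"slide":[0,-0.02,0],"turn":0,"gripper":0.1},
    {"slide":[0,-0.03,0],"turn":0,"gripper":0.1},
    {"slide":[0,-0.035,0],"turn":0,"gripper":0.1},
    {"slide":[0,-0.04,0],"turn":0,"gripper":0.1},
  ],
)

```text
time_s: 9.08
tcp_pos: [0.4757, -0.0421, 0.1133]
eef_rot: [179.8, 0.1, -173.8]
contact_force: [-6.6, 19.6, 8.8]
gripper_width: 0.0239
gripper_force: 10.0
```

>>> send_rows(
  moves=[
    {"slide":[0,0.018,0],"turn":0,"gripper":0.7},
    {"slide":[0,0.018,0],"turn":0,"gripper":0.7},
    {"slide":[0,0.018,0],"turn":0,"gripper":0.7},
    {"slide":[0,0.018,-0.1],"turn":0,"gripper":0.7},
    {"slide":[0,0.018,-0.37],"turn":0,"gripper":0.7},
  ],
)

```text
time_s: 9.5
tcp_pos: [0.4712, -0.043, 0.1641]
eef_rot: [-180.0, -0.6, -173.9]
contact_force: [0.2, 0.3, -0.6]
gripper_width: 0.0518
gripper_force: 0.0
```

```bash
python3 - <<'E'
from plan import *
st()
t=snap('top','top3.png');s=snap('scene','scene3.png')
for cam,c in(('top',t),('scene',s)):
    for d in optics.look_for(cam,'cassetteA'): print(cam,round(d['p'],2),np.round(d['location'],4),proj(c,d['location']).round())
# orange blobs
for nm,c in(('t',t),('s',s)):
    h=cv2.cvtColor(c['img'],cv2.COLOR_RGB2HSV);m=cv2.inRange(h,(8,150,100),(22,255,255))
    n,l,stt,ce=cv2.connectedComponentsWithStats(m)
    print(nm,[(stt[i,4],ce[i].round(1).tolist()) for i in range(1,n) if stt[i,4]>60])
plan([(.56,-.16,.165,-167),(.5787,-.2678,.12,-159.7),(.5787,-.2678,.035,-159.7)])
A=cv2.resize(t['img'][130:225,340:450],(0,0),fx=6,fy=6,interpolation=cv2.INTER_CUBIC)
B=cv2.resize(s['img'][140:225,210:300],(0,0),fx=6.7,fy=6.7,interpolation=cv2.INTER_CUBIC)
print(A.shape,B.shape)
b=np.zeros((600,800,3),np.uint8)
cv2.imwrite('pics/c3.png',A[:,:,::-1]);cv2.imwrite('pics/c3s.png',B[:,:,::-1])
E
```

```text
t 9.5 p [ 0.4712 -0.043   0.1641] rpy [-179.95   -0.6  -173.86] F [ 0.2  0.3 -0.6] w 0.0518 g 0.0 j [  19.    5.  -29.   -0.  -57. -102.]
top 0.82 [ 0.5776 -0.2667  0.0173] [372. 182.]
top 0.8 [ 0.2792 -0.3282  0.0161] [409. 279.]
scene 0.57 [ 0.5871 -0.2583  0.0158] [248. 202.]
scene 0.31 [ 0.7073 -0.3719  0.0387] [193. 189.]
t [(np.int32(218), [377.0, 178.5]), (np.int32(151), [364.4, 185.0]), (np.int32(210), [430.3, 205.0]), (np.int32(101), [416.9, 208.2]), (np.int32(71), [410.2, 278.6])]
s [(np.int32(253), [256.4, 161.1]), (np.int32(324), [248.6, 199.2])]
slide [-0.476, -0.841, 0.028] turn -0.076 dist 0.145 deg -6.8
slide [0.04, -0.728, 0.3] turn -0.081 dist 0.118 deg -7.3
slide [0.0, -0.0, 0.567] turn -0.0 dist 0.085 deg -0.0
(570, 660, 3) (570, 603, 3)
```

View pics/c3s.png

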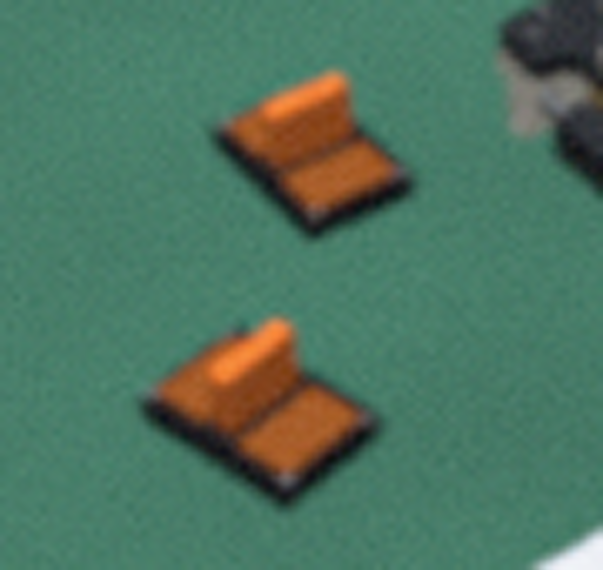

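Both cassettes unmoved, grips at (252,347) and (305,95) in this scene crop, agreeing with the fit to about 1 px.

>>> send_rows(
  moves=[
    {"slide":[-0.24,-0.42,0],"turn":-0.04,"gripper":0.6},
    {"slide":[-0.476,-0.841,0],"turn":-0.076,"gripper":0.6},
    {"slide":[-0.476,-0.841,0],"turn":-0.076,"gripper":0.6},
    {"slide":[-0.476,-0.841,0],"turn":-0.076,"gripper":0.6},
    {"slide":[-0.476,-0.841,0],"turn":-0.076,"gripper":0.6},
  ],
)

```text
time_s: 10.12
tcp_pos: [0.5606, -0.1631, 0.166]
eef_rot: [-180.0, -0.2, -167.1]
contact_force: [0.2, 0.3, -0.1]
gripper_width: 0.0527
gripper_force: 0.0
```

>>> send_rows(
  moves=[
    {"slide":[0.03,-0.728,0.3],"turn":-0.081,"gripper":0.6},
    {"slide":[0.03,-0.728,0.3],"turn":-0.081,"gripper":0.6},
    {"slide":[0.03,-0.728,0.3],"turn":-0.081,"gripper":0.6},
    {"slide":[0.03,-0.728,0.3],"turn":-0.081,"gripper":0.6},
    {"slide":[0.03,-0.728,0.3],"turn":-0.081,"gripper":0.6},
  ],
)

```text
time_s: 10.53
tcp_pos: [0.5779, -0.2685, 0.1202]
eef_rot: [179.8, -0.3, -159.8]
contact_force: [-0.4, -0.0, 0.1]
gripper_width: 0.0524
gripper_force: 0.0
```

```bash
python3 - <<'E'
from plan import *
st()
plan([(.580,-.2665,.060,-159.7),(.580,-.2665,.020,-159.7)])
E
```

```text
t 10.53 p [ 0.5779 -0.2685  0.1202] rpy [ 179.85   -0.25 -159.85] F [-0.4 -0.   0.1] w 0.0524 g 0.0 j [ -7.  22. -12.  -0. -56. -62.]
slide [-0.018, 0.008, 0.401] turn -0.002 dist 0.06 deg -0.1
slide [0.0, -0.0, 0.267] turn -0.0 dist 0.04 deg -0.0
```

>>> send_rows(
  moves=[
    {"slide":[-0.018,0.008,0.15],"turn":0,"gripper":0.6},
    {"slide":[-0.018,0.008,0.3],"turn":0,"gripper":0.6},
    {"slide":[-0.018,0.008,0.45],"turn":0,"gripper":0.6},
    {"slide":[-0.018,0.008,0.57],"turn":0,"gripper":0.6},
    {"slide":[-0.018,0.008,0.66],"turn":0,"gripper":0.6},
  ],
)

```text
time_s: 10.95
tcp_pos: [0.5808, -0.2637, 0.0226]
eef_rot: [179.9, -0.1, -159.6]
contact_force: [0.1, 1.0, 0.5]
gripper_width: 0.0525
gripper_force: 0.0
```

>>> send_rows(
  moves=[
    {"slide":[0,0,0],"turn":0,"gripper":0},
    {"slide":[0,0,0],"turn":0,"gripper":0},
    {"slide":[0,0,0],"turn":0,"gripper":0},
    {"slide":[0,0,0],"turn":0,"gripper":0},
    {"slide":[0,0,0],"turn":0,"gripper":0},
  ],
  newtons=35,
)

```text
time_s: 11.37
tcp_pos: [0.5828, -0.265, 0.0257]
eef_rot: [-179.9, 0.1, -159.6]
contact_force: [-0.7, 0.5, -0.5]
gripper_width: 0.0248
gripper_force: 0.0
```

>>> send_rows(
  moves=[
    {"slide":[0,0,0],"turn":0,"gripper":0},
    {"slide":[0,0,0],"turn":0,"gripper":0},
    {"slide":[0,0,0],"turn":0,"gripper":0},
    {"slide":[0,0,0],"turn":0,"gripper":0},
    {"slide":[0,0,0],"turn":0,"gripper":0},
  ],
)

```text
time_s: 11.78
tcp_pos: [0.5828, -0.2654, 0.0254]
eef_rot: [-179.9, 0.1, -159.6]
contact_force: [0.8, -0.3, 6.4]
gripper_width: 0.0117
gripper_force: 35.0
```

```bash
python3 - <<'E'
from plan import *
st()
E
```

```text
t 11.78 p [ 0.5828 -0.2654  0.0254] rpy [-1.7993e+02  8.0000e-02 -1.5964e+02] F [ 0.8 -0.3  6.4] w 0.0117 g 35.0 j [ -7.  28. -17.   0. -45. -63.]
```

```bash
python3 - <<'E'
from plan import *
b=unit(0,-.045+.002);print(b)
plan([(.5828,-.2654,.12,-159.6),(.575,-.18,.20,-133),(.565,-.05,.20,-107),(b[0],b[1],.19,-83.85)])
E
```

```text
[0.54860667 0.09774747 0.        ]
slide [0.0, 0.0, -0.631] turn -0.0 dist 0.095 deg -0.0
slide [-0.15, 0.552, -0.533] turn -0.296 dist 0.117 deg -26.6
slide [-0.588, 0.64, 0.0] turn -0.289 dist 0.13 deg -26
slide [-0.91, 0.392, 0.067] turn -0.257 dist 0.149 deg -23.2
```

>>> send_rows(
  moves=[
    {"slide":[0,0,-0.08],"turn":0,"gripper":0},
    {"slide":[0,0,-0.22],"turn":0,"gripper":0},
    {"slide":[0,0,-0.4],"turn":0,"gripper":0},
    {"slide":[0,0,-0.55],"turn":0,"gripper":0},
    {"slide":[0,0,-0.631],"turn":0,"gripper":0},
  ],
)

```text
time_s: 12.2
tcp_pos: [0.5827, -0.2653, 0.1222]
eef_rot: [-179.9, 0.1, -159.6]
contact_force: [0.2, -0.5, -2.1]
gripper_width: 0.0119
gripper_force: 35.0
```

>>> send_rows(
  moves=[
    {"slide":[-0.03,0.11,-0.1],"turn":-0.06,"gripper":0},
    {"slide":[-0.06,0.22,-0.21],"turn":-0.12,"gripper":0},
    {"slide":[-0.09,0.33,-0.32],"turn":-0.18,"gripper":0},
    {"slide":[-0.12,0.44,-0.43],"turn":-0.24,"gripper":0},
    {"slide":[-0.15,0.552,-0.533],"turn":-0.296,"gripper":0},
  ],
)

```text
time_s: 12.62
tcp_pos: [0.5734, -0.1787, 0.1993]
eef_rot: [179.9, -0.0, -132.8]
contact_force: [0.6, 0.4, -3.0]
gripper_width: 0.0116
gripper_force: 35.0
```

>>> send_rows(
  moves=[
    {"slide":[-0.118,0.128,0],"turn":-0.06,"gripper":0},
    {"slide":[-0.235,0.256,0],"turn":-0.12,"gripper":0},
    {"slide":[-0.353,0.384,0],"turn":-0.18,"gripper":0},
    {"slide":[-0.47,0.512,0],"turn":-0.24,"gripper":0},
    {"slide":[-0.588,0.64,0],"turn":-0.289,"gripper":0},
  ],
)

```text
time_s: 13.03
tcp_pos: [0.5632, -0.0484, 0.1985]
eef_rot: [179.9, -0.0, -106.8]
contact_force: [-0.1, -0.1, -1.3]
gripper_width: 0.0118
gripper_force: 35.0
```

>>> send_rows(
  moves=[
    {"slide":[-0.2,0.09,0],"turn":-0.06,"gripper":0},
    {"slide":[-0.42,0.18,0.02],"turn":-0.12,"gripper":0},
    {"slide":[-0.65,0.28,0.04],"turn":-0.18,"gripper":0},
    {"slide":[-0.85,0.366,0.06],"turn":-0.24,"gripper":0},
    {"slide":[-0.91,0.392,0.067],"turn":-0.257,"gripper":0},
  ],
)

```text
time_s: 13.45
tcp_pos: [0.5468, 0.1016, 0.1881]
eef_rot: [179.9, 0.0, -83.4]
contact_force: [-0.0, 0.1, -2.1]
gripper_width: 0.0116
gripper_force: 35.0
```

```bash
python3 - <<'E'
from plan import *
st()
b=unit(0,-.045+.002)
plan([(b[0],b[1],.12,-83.85)])
t=snap('top','top4.png');s=snap('scene','scene4.png')
cv2.imwrite('pics/c4.png',cv2.resize(s['img'][195:345,240:440],(0,0),fx=4,fy=4,interpolation=cv2.INTER_CUBIC)[:,:,::-1])
# predicted cassette corners in scene crop, given TCP as cassette centre
p=get_state()['tcp_pos'];A=R.from_euler('z',6.15,degrees=True).as_matrix()
for l in[(.045,.03),(.045,-.03),(-.045,-.03),(-.045,.03)]:
    q=proj(s,p+A@[*l,-.0254+.014]);print(l,((q-[240,195])*4).round())
E
```

```text
t 13.45 p [0.5468 0.1016 0.1881] rpy [ 1.7993e+02  4.0000e-02 -8.3440e+01] F [-0.   0.1 -2.1] w 0.0116 g 35.0 j [ 31.  11. -18.  -0. -61. -24.]
slide [0.027, -0.009, 0.454] turn 0.005 dist 0.068 deg 0.4
(0.045, 0.03) [330. 267.]
(0.045, -0.03) [259. 195.]
(-0.045, -0.03) [387. 117.]
(-0.045, 0.03) [461. 182.]
```

View pics/c4.png

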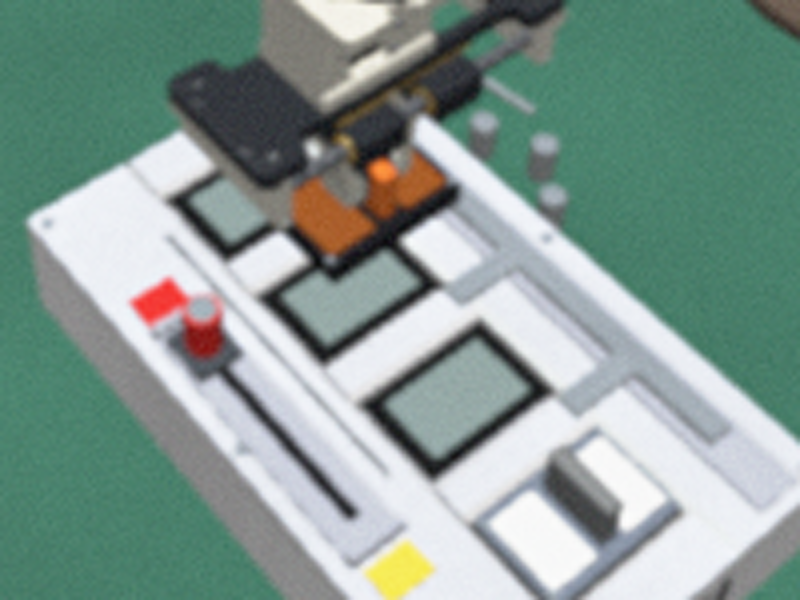

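>>> send_rows(
  moves=[
    {"slide":[0.03,-0.009,0.1],"turn":0.004,"gripper":0},
    {"slide":[0.03,-0.009,0.2],"turn":0.004,"gripper":0},
    {"slide":[0.03,-0.009,0.3],"turn":0.004,"gripper":0},
    {"slide":[0.03,-0.009,0.4],"turn":0.004,"gripper":0},
    {"slide":[0.03,-0.009,0.4],"turn":0.004,"gripper":0},
  ],
)

```text
time_s: 13.97
tcp_pos: [0.5476, 0.0919, 0.1258]
eef_rot: [179.7, -0.1, -84.4]
contact_force: [-0.8, -0.7, -2.4]
gripper_width: 0.0119
gripper_force: 35.0
```

```bash
python3 - <<'E'
from plan import *
st()
b=unit(0,-.045+.001);print(b)
plan([(b[0],b[1],.11,-83.85)])
E
```

```text
t 13.97 p [0.5476 0.0919 0.1258] rpy [ 1.7967e+02 -8.0000e-02 -8.4410e+01] F [-0.8 -0.7 -2.4] w 0.0119 g 35.0 j [ 30.  15. -22.  -0. -54. -24.]
[0.5487138  0.09675323 0.        ]
slide [-0.031, -0.01, 0.105] turn -0.006 dist 0.017 deg -0.6
```

>>> send_rows(
  moves=[
    {"slide":[-0.03,-0.008,0],"turn":-0.006,"gripper":0},
    {"slide":[-0.03,-0.008,0],"turn":-0.006,"gripper":0},
    {"slide":[-0.03,-0.008,0],"turn":-0.006,"gripper":0},
    {"slide":[-0.03,-0.008,0],"turn":-0.006,"gripper":0},
    {"slide":[-0.03,-0.008,0],"turn":-0.006,"gripper":0},
  ],
)

```text
time_s: 14.38
tcp_pos: [0.5509, 0.0985, 0.1297]
eef_rot: [-179.9, 0.0, -83.7]
contact_force: [-0.5, 0.7, -3.4]
gripper_width: 0.0119
gripper_force: 35.0
```

```bash
python3 - <<'E'
from plan import *
st()
b=unit(0,-.045+.001)
plan([(b[0],b[1],.111,-83.85)])
E
```

```text
t 14.38 p [0.5509 0.0985 0.1297] rpy [-1.7994e+02  3.0000e-02 -8.3700e+01] F [-0.5  0.7 -3.4] w 0.0119 g 35.0 j [ 30.  15. -22.   0. -54. -24.]
slide [0.01, 0.016, 0.124] turn 0.002 dist 0.019 deg 0.1
```

>>> send_rows(
  moves=[
    {"slide":[0.01,0.016,0.02],"turn":0,"gripper":0},
    {"slide":[0.01,0.016,0.045],"turn":0,"gripper":0},
    {"slide":[0.01,0.016,0.07],"turn":0,"gripper":0},
    {"slide":[0.01,0.016,0.095],"turn":0,"gripper":0},
    {"slide":[0.01,0.016,0.12],"turn":0,"gripper":0},
  ],
)

```text
time_s: 14.8
tcp_pos: [0.5482, 0.0965, 0.1105]
eef_rot: [180.0, -0.0, -83.7]
contact_force: [-3.8, 0.1, 7.1]
gripper_width: 0.0114
gripper_force: 35.0
```

```bash
python3 - <<'E'
from plan import *
st()
E
```

```text
t 14.8 p [0.5482 0.0965 0.1105] rpy [ 1.7998e+02 -2.0000e-02 -8.3690e+01] F [-3.8  0.1  7.1] w 0.0114 g 35.0 j [ 30.  16. -23.   0. -51. -24.]
```

>>> send_rows(
  moves=[
    {"slide":[0,0,0.012],"turn":0,"gripper":0},
    {"slide":[0,0,0.024],"turn":0,"gripper":0},
    {"slide":[0,0,0.036],"turn":0,"gripper":0},
    {"slide":[0,0,0.048],"turn":0,"gripper":0},
    {"slide":[0,0,0.055],"turn":0,"gripper":0},
  ],
  newtons=50,
)

```text
time_s: 15.22
tcp_pos: [0.5483, 0.0965, 0.1032]
eef_rot: [180.0, -0.0, -83.7]
contact_force: [-8.1, 0.1, 19.9]
gripper_width: 0.0112
gripper_force: 50.0
```

>>> send_rows(
  moves=[
    {"slide":[0,0,0.005],"turn":0,"gripper":0},
    {"slide":[0,0,0.01],"turn":0,"gripper":0},
    {"slide":[0,0,0.01],"turn":0,"gripper":0},
    {"slide":[0,0,0.01],"turn":0,"gripper":0},
    {"slide":[0,0,0.01],"turn":0,"gripper":0},
  ],
)

```text
time_s: 15.63
tcp_pos: [0.5483, 0.0965, 0.1032]
eef_rot: [-180.0, -0.0, -83.7]
contact_force: [-9.3, -0.1, 19.7]
gripper_width: 0.0113
gripper_force: 50.0
```

>>> send_rows(
  moves=[
    {"slide":[0,0,-0.02],"turn":0,"gripper":0.5},
    {"slide":[0,0,-0.02],"turn":0,"gripper":0.5},
    {"slide":[0,0,-0.02],"turn":0,"gripper":0.5},
    {"slide":[0,0,-0.1],"turn":0,"gripper":0.5},
    {"slide":[0,0,-0.3],"turn":0,"gripper":0.5},
  ],
)

```text
time_s: 16.05
tcp_pos: [0.5459, 0.0957, 0.1425]
eef_rot: [179.6, -0.1, -83.7]
contact_force: [0.4, 1.0, -0.4]
gripper_width: 0.0395
gripper_force: 0.0
```

```bash
python3 - <<'E'
from plan import *
st()
t=snap('top','top5.png');s=snap('scene','scene5.png')
cv2.imwrite('pics/c5.png',cv2.resize(s['img'][140:340,215:415],(0,0),fx=3,fy=3,interpolation=cv2.INTER_CUBIC)[:,:,::-1])
plan([(.55,.06,.2,-107),(.53,-.07,.2,-130),(.51,-.21,.2,-152),(.495,-.34,.17,-173.4),(.4835,-.411,.12,-173.4)])
E
```

```text
t 16.05 p [0.5459 0.0957 0.1425] rpy [ 1.7957e+02 -1.2000e-01 -8.3750e+01] F [ 0.4  1.  -0.4] w 0.0395 g 0.0 j [ 30.  14. -21.  -0. -56. -24.]
slide [0.247, 0.034, -0.335] turn 0.26 dist 0.063 deg 23.4
slide [0.868, -0.126, -0.0] turn 0.256 dist 0.132 deg 23
slide [0.801, -0.498, -0.0] turn 0.244 dist 0.141 deg 22
slide [0.495, -0.718, 0.2] turn 0.238 dist 0.134 deg 21.4
slide [0.131, -0.461, 0.333] turn -0.0 dist 0.088 deg -0.0
```

View pics/c5.png

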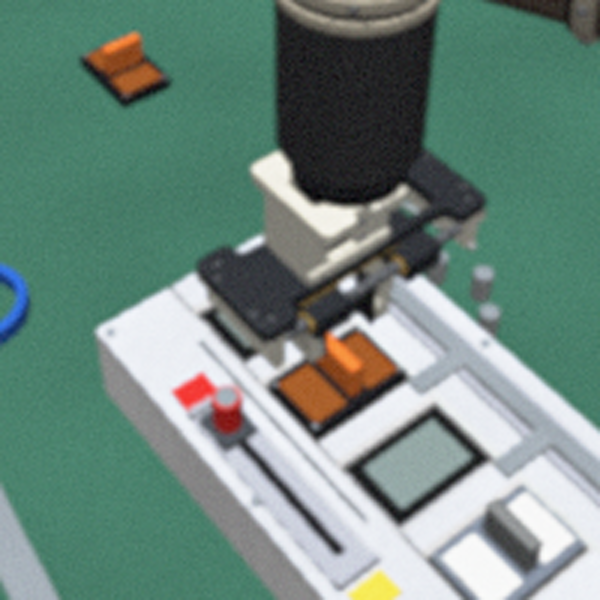

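Middle-bay cassette looks flush (345,375); the other is still at (125,65), unmoved. Fetch it.

>>> send_rows(
  moves=[
    {"slide":[0,0,-0.2],"turn":0,"gripper":0.6},
    {"slide":[0.06,0,-0.38],"turn":0.06,"gripper":0.6},
    {"slide":[0.12,0.01,-0.38],"turn":0.13,"gripper":0.6},
    {"slide":[0.18,0.02,-0.38],"turn":0.2,"gripper":0.6},
    {"slide":[0.247,0.034,-0.38],"turn":0.26,"gripper":0.6},
  ],
)

```text
time_s: 16.57
tcp_pos: [0.5477, 0.0591, 0.2033]
eef_rot: [-180.0, 0.0, -107.4]
contact_force: [-0.6, 0.5, 0.1]
gripper_width: 0.0525
gripper_force: 0.0
```

>>> send_rows(
  moves=[
    {"slide":[0.17,-0.025,0],"turn":0.06,"gripper":0.6},
    {"slide":[0.34,-0.05,0],"turn":0.12,"gripper":0.6},
    {"slide":[0.52,-0.075,0],"turn":0.18,"gripper":0.6},
    {"slide":[0.7,-0.1,0],"turn":0.24,"gripper":0.6},
    {"slide":[0.868,-0.126,0],"turn":0.256,"gripper":0.6},
  ],
)

```text
time_s: 16.98
tcp_pos: [0.5268, -0.072, 0.2028]
eef_rot: [180.0, -0.0, -130.4]
contact_force: [0.5, 0.2, 0.1]
gripper_width: 0.0525
gripper_force: 0.0
```

>>> send_rows(
  moves=[
    {"slide":[0.16,-0.1,0],"turn":0.06,"gripper":0.6},
    {"slide":[0.32,-0.2,0],"turn":0.12,"gripper":0.6},
    {"slide":[0.48,-0.3,0],"turn":0.18,"gripper":0.6},
    {"slide":[0.64,-0.4,0],"turn":0.22,"gripper":0.6},
    {"slide":[0.801,-0.498,0],"turn":0.244,"gripper":0.6},
  ],
)

```text
time_s: 17.4
tcp_pos: [0.5066, -0.2122, 0.2028]
eef_rot: [-180.0, 0.0, -152.3]
contact_force: [0.2, 0.4, -0.6]
gripper_width: 0.0526
gripper_force: 0.0
```

>>> send_rows(
  moves=[
    {"slide":[0.12,-0.18,0.05],"turn":0.06,"gripper":0.6},
    {"slide":[0.25,-0.36,0.1],"turn":0.12,"gripper":0.6},
    {"slide":[0.37,-0.54,0.15],"turn":0.18,"gripper":0.6},
    {"slide":[0.495,-0.718,0.2],"turn":0.238,"gripper":0.6},
    {"slide":[0.495,-0.718,0.2],"turn":0.238,"gripper":0.6},
  ],
)

```text
time_s: 17.82
tcp_pos: [0.49, -0.3447, 0.1705]
eef_rot: [180.0, -0.2, -174.0]
contact_force: [0.5, 0.4, 1.0]
gripper_width: 0.0526
gripper_force: 0.0
```

```bash
python3 - <<'E'
from plan import *
st()
s=snap('scene')
h=cv2.cvtColor(s['img'],cv2.COLOR_RGB2HSV);m=cv2.inRange(h,(8,150,100),(22,255,255))
n,l,stt,ce=cv2.connectedComponentsWithStats(m)
print([(stt[i,4],ce[i].round(1).tolist()) for i in range(1,n) if stt[i,4]>60])
plan([(.4835,-.411,.12,-173.4)])
E
```

```text
t 17.82 p [ 0.49   -0.3447  0.1705] rpy [ 179.95   -0.18 -174.03] F [0.5 0.4 1. ] w 0.0526 g 0.0 j [-16.  16. -14.   0. -61. -68.]
[(np.int32(99), [323.6, 149.9]), (np.int32(250), [256.3, 161.2]), (np.int32(339), [332.3, 260.6]), (np.int32(244), [318.7, 270.7])]
slide [0.094, -0.446, 0.341] turn -0.004 dist 0.085 deg -0.4
```

>>> send_rows(
  moves=[
    {"slide":[0.05,-0.22,0.16],"turn":-0.005,"gripper":0.6},
    {"slide":[0.07,-0.446,0.341],"turn":-0.005,"gripper":0.6},
    {"slide":[0.07,-0.446,0.341],"turn":-0.005,"gripper":0.6},
    {"slide":[0.07,-0.446,0.341],"turn":-0.005,"gripper":0.6},
    {"slide":[0.07,-0.446,0.341],"turn":-0.005,"gripper":0.6},
  ],
)

```text
time_s: 18.28
tcp_pos: [0.4889, -0.408, 0.1218]
eef_rot: [180.0, -0.0, -173.0]
contact_force: [0.6, 0.6, 0.9]
gripper_width: 0.0528
gripper_force: 0.0
```

```bash
python3 - <<'E'
from plan import *
st()
plan([(.4835,-.411,.02,-173.4)])
E
```

```text
t 18.28 p [ 0.4889 -0.408   0.1218] rpy [ 1.7999e+02 -3.0000e-02 -1.7304e+02] F [0.6 0.6 0.9] w 0.0528 g 0.0 j [-22.  22. -12.   0. -56. -61.]
slide [0.038, -0.016, 0.679] turn 0.004 dist 0.102 deg 0.4
```

>>> send_rows(
  moves=[
    {"slide":[0.038,-0.016,0.15],"turn":0.003,"gripper":0.6},
    {"slide":[0.038,-0.016,0.3],"turn":0.003,"gripper":0.6},
    {"slide":[0.038,-0.016,0.45],"turn":0.003,"gripper":0.6},
    {"slide":[0.038,-0.016,0.57],"turn":0.003,"gripper":0.6},
    {"slide":[0.038,-0.016,0.66],"turn":0.003,"gripper":0.6},
  ],
)

```text
time_s: 18.7
tcp_pos: [0.4842, -0.4101, 0.0232]
eef_rot: [-180.0, 0.1, -173.2]
contact_force: [-1.1, 0.9, -0.9]
gripper_width: 0.0524
gripper_force: 0.0
```

>>> send_rows(
  moves=[
    {"slide":[0,0,0],"turn":0,"gripper":0},
    {"slide":[0,0,0],"turn":0,"gripper":0},
    {"slide":[0,0,0],"turn":0,"gripper":0},
    {"slide":[0,0,0],"turn":0,"gripper":0},
    {"slide":[0,0,0],"turn":0,"gripper":0},
  ],
  newtons=35,
)

```text
time_s: 19.12
tcp_pos: [0.4843, -0.4116, 0.0246]
eef_rot: [-179.9, 0.1, -173.3]
contact_force: [0.1, -0.4, -0.1]
gripper_width: 0.0248
gripper_force: 0.0
```

>>> send_rows(
  moves=[
    {"slide":[0,0,0],"turn":0,"gripper":0},
    {"slide":[0,0,0],"turn":0,"gripper":0},
    {"slide":[0,0,0],"turn":0,"gripper":0},
    {"slide":[0,0,0],"turn":0,"gripper":0},
    {"slide":[0,0,0],"turn":0,"gripper":0},
  ],
)

```text
time_s: 19.53
tcp_pos: [0.484, -0.412, 0.024]
eef_rot: [-179.9, 0.1, -173.3]
contact_force: [-0.7, -0.4, 6.3]
gripper_width: 0.0113
gripper_force: 35.0
```

```bash
python3 - <<'E'
from plan import *
st()
b=unit(0,-.135+.001);print(b)
s=get_state()['tcp_pos']
plan([(s[0],s[1],.12,-173),(.50,-.34,.20,-145),(.52,-.21,.20,-120),(.55,-.08,.20,-97),(b[0],b[1],.19,-83.85)])
E
```

```text
t 19.53 p [ 0.484 -0.412  0.024] rpy [-1.7994e+02  7.0000e-02 -1.7333e+02] F [-0.7 -0.4  6.3] w 0.0113 g 35.0 j [-23.  28. -18.   0. -45. -61.]
[0.55835566 0.00727119 0.        ]
slide [-0.0, 0.0, -0.64] turn -0.004 dist 0.096 deg -0.3
slide [-0.165, 0.463, -0.533] turn -0.311 dist 0.109 deg -28
slide [-0.606, 0.633, 0.0] turn -0.278 dist 0.132 deg -25
slide [-0.851, 0.26, 0.0] turn -0.256 dist 0.133 deg -23
slide [-0.584, 0.016, 0.067] turn -0.146 dist 0.088 deg -13.2
```

>>> send_rows(
  moves=[
    {"slide":[0,0,-0.08],"turn":0,"gripper":0},
    {"slide":[0,0,-0.22],"turn":0,"gripper":0},
    {"slide":[0,0,-0.4],"turn":0,"gripper":0},
    {"slide":[0,0,-0.55],"turn":0,"gripper":0},
    {"slide":[0,0,-0.64],"turn":0,"gripper":0},
  ],
)

```text
time_s: 19.95
tcp_pos: [0.4837, -0.4117, 0.122]
eef_rot: [-179.9, 0.1, -173.3]
contact_force: [0.4, -0.2, -2.7]
gripper_width: 0.0118
gripper_force: 35.0
```

>>> send_rows(
  moves=[
    {"slide":[-0.03,0.09,-0.1],"turn":-0.06,"gripper":0},
    {"slide":[-0.06,0.18,-0.21],"turn":-0.12,"gripper":0},
    {"slide":[-0.1,0.28,-0.32],"turn":-0.18,"gripper":0},
    {"slide":[-0.13,0.37,-0.43],"turn":-0.25,"gripper":0},
    {"slide":[-0.165,0.463,-0.533],"turn":-0.311,"gripper":0},
  ],
)

```text
time_s: 20.37
tcp_pos: [0.4992, -0.3386, 0.2]
eef_rot: [179.9, -0.0, -145.1]
contact_force: [0.1, -0.3, -2.6]
gripper_width: 0.0117
gripper_force: 35.0
```

>>> send_rows(
  moves=[
    {"slide":[-0.12,0.13,0],"turn":-0.06,"gripper":0},
    {"slide":[-0.24,0.25,0],"turn":-0.12,"gripper":0},
    {"slide":[-0.36,0.38,0],"turn":-0.18,"gripper":0},
    {"slide":[-0.48,0.51,0],"turn":-0.24,"gripper":0},
    {"slide":[-0.606,0.633,0],"turn":-0.278,"gripper":0},
  ],
)

```text
time_s: 20.78
tcp_pos: [0.5197, -0.2084, 0.1991]
eef_rot: [179.9, 0.0, -120.1]
contact_force: [0.9, 0.7, -2.2]
gripper_width: 0.0115
gripper_force: 35.0
```

>>> send_rows(
  moves=[
    {"slide":[-0.17,0.05,0],"turn":-0.05,"gripper":0},
    {"slide":[-0.34,0.1,0],"turn":-0.1,"gripper":0},
    {"slide":[-0.51,0.15,0],"turn":-0.15,"gripper":0},
    {"slide":[-0.68,0.2,0],"turn":-0.2,"gripper":0},
    {"slide":[-0.851,0.26,0],"turn":-0.256,"gripper":0},
  ],
)

```text
time_s: 21.2
tcp_pos: [0.5509, -0.0787, 0.1991]
eef_rot: [179.9, 0.0, -97.1]
contact_force: [0.3, -0.2, -1.5]
gripper_width: 0.0113
gripper_force: 35.0
```

>>> send_rows(
  moves=[
    {"slide":[-0.2,0,0.02],"turn":-0.05,"gripper":0},
    {"slide":[-0.4,0.01,0.04],"turn":-0.1,"gripper":0},
    {"slide":[-0.584,0.016,0.067],"turn":-0.144,"gripper":0},
    {"slide":[-0.584,0.016,0.067],"turn":-0.144,"gripper":0},
    {"slide":[-0.584,0.016,0.067],"turn":-0.144,"gripper":0},
  ],
)

```text
time_s: 21.62
tcp_pos: [0.5595, 0.0085, 0.1887]
eef_rot: [179.9, 0.0, -84.2]
contact_force: [-0.3, -0.3, -2.2]
gripper_width: 0.0121
gripper_force: 35.0
```

>>> send_rows(
  moves=[
    {"slide":[0,0,0.1],"turn":0,"gripper":0},
    {"slide":[0,0,0.2],"turn":0,"gripper":0},
    {"slide":[0,0,0.3],"turn":0,"gripper":0},
    {"slide":[0,0,0.35],"turn":0,"gripper":0},
    {"slide":[0,0,0.35],"turn":0,"gripper":0},
  ],
)

```text
time_s: 22.03
tcp_pos: [0.5587, 0.0062, 0.1348]
eef_rot: [179.8, -0.0, -84.4]
contact_force: [-0.3, 0.5, -2.2]
gripper_width: 0.0121
gripper_force: 35.0
```

```bash
python3 - <<'E'
from plan import *
st()
b=unit(0,-.135+.001)
plan([(b[0],b[1],.111,-83.85)])
s=snap('scene','scene6.png');p=get_state()['tcp_pos'];A=R.from_euler('z',6.15,degrees=True).as_matrix()
cv2.imwrite('pics/c6.png',cv2.resize(s['img'][170:320,240:440],(0,0),fx=4,fy=4,interpolation=cv2.INTER_CUBIC)[:,:,::-1])
for l in[(.045,.03),(.045,-.03),(-.045,-.03),(-.045,.03)]:
    q=proj(s,p+A@[*l,-.024+.014]);print(l,((q-[240,170])*4).round())
E
```

```text
t 22.03 p [0.5587 0.0062 0.1348] rpy [ 1.7979e+02 -3.0000e-02 -8.4430e+01] F [-0.3  0.5 -2.2] w 0.0121 g 35.0 j [ 21.  14. -21.  -0. -55. -15.]
slide [-0.007, 0.002, 0.159] turn -0.006 dist 0.024 deg -0.6
(0.045, 0.03) [219. 317.]
(0.045, -0.03) [158. 253.]
(-0.045, -0.03) [279. 184.]
(-0.045, 0.03) [342. 242.]
```

View pics/c6.png

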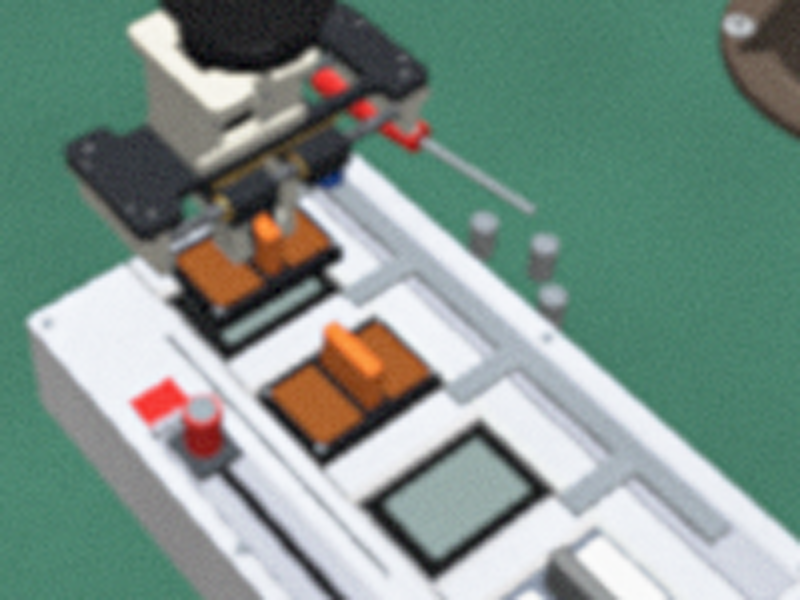

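Carried cassette's corners (219,312),(338,245) match the prediction, and it hangs right above the right bay; the middle one sits level. Lower it.

>>> send_rows(
  moves=[
    {"slide":[-0.007,0.008,0.03],"turn":-0.004,"gripper":0},
    {"slide":[-0.007,0.008,0.06],"turn":-0.004,"gripper":0},
    {"slide":[-0.007,0.008,0.09],"turn":-0.004,"gripper":0},
    {"slide":[-0.007,0.008,0.12],"turn":-0.004,"gripper":0},
    {"slide":[-0.007,0.008,0.15],"turn":-0.004,"gripper":0},
  ],
)

```text
time_s: 22.5
tcp_pos: [0.5589, 0.0082, 0.1137]
eef_rot: [-180.0, 0.0, -84.0]
contact_force: [-0.5, 0.0, -3.2]
gripper_width: 0.0115
gripper_force: 35.0
```

>>> send_rows(
  moves=[
    {"slide":[0,0,0.01],"turn":0,"gripper":0},
    {"slide":[0,0,0.02],"turn":0,"gripper":0},
    {"slide":[0,0,0.02],"turn":0,"gripper":0},
    {"slide":[0,0,0.02],"turn":0,"gripper":0},
    {"slide":[0,0,0.02],"turn":0,"gripper":0},
  ],
  newtons=50,
)

```text
time_s: 22.92
tcp_pos: [0.559, 0.0083, 0.1111]
eef_rot: [-180.0, 0.0, -84.0]
contact_force: [-0.0, 0.2, -1.8]
gripper_width: 0.0115
gripper_force: 50.0
```

```bash
python3 - <<'E'
from plan import *
st()
E
```

```text
t 22.92 p [0.559  0.0083 0.1111] rpy [-179.98    0.    -83.96] F [-0.   0.2 -1.8] w 0.0115 g 50.0 j [ 21.  16. -23.   0. -51. -15.]
```

>>> send_rows(
  moves=[
    {"slide":[0,0,0.013],"turn":0,"gripper":0},
    {"slide":[0,0,0.026],"turn":0,"gripper":0},
    {"slide":[0,0,0.039],"turn":0,"gripper":0},
    {"slide":[0,0,0.052],"turn":0,"gripper":0},
    {"slide":[0,0,0.06],"turn":0,"gripper":0},
  ],
)

```text
time_s: 23.33
tcp_pos: [0.5593, 0.0083, 0.1028]
eef_rot: [-179.9, -0.0, -83.9]
contact_force: [-2.5, 0.3, 6.8]
gripper_width: 0.0118
gripper_force: 50.0
```

>>> send_rows(
  moves=[
    {"slide":[0,0,0.005],"turn":0,"gripper":0},
    {"slide":[0,0,0.01],"turn":0,"gripper":0},
    {"slide":[0,0,0.01],"turn":0,"gripper":0},
    {"slide":[0,0,0.01],"turn":0,"gripper":0},
    {"slide":[0,0,0.01],"turn":0,"gripper":0},
  ],
)

```text
time_s: 23.75
tcp_pos: [0.5593, 0.0083, 0.1018]
eef_rot: [-179.9, -0.0, -83.9]
contact_force: [-4.7, 0.6, 9.6]
gripper_width: 0.0113
gripper_force: 50.0
```

>>> send_rows(
  moves=[
    {"slide":[0,0,0.005],"turn":0,"gripper":0},
    {"slide":[0,0,0.01],"turn":0,"gripper":0},
    {"slide":[0,0,0.015],"turn":0,"gripper":0},
    {"slide":[0,0,0.015],"turn":0,"gripper":0},
    {"slide":[0,0,0.015],"turn":0,"gripper":0},
  ],
)

```text
time_s: 24.17
tcp_pos: [0.5595, 0.0083, 0.1017]
eef_rot: [-179.8, -0.0, -83.9]
contact_force: [-11.2, 2.3, 27.6]
gripper_width: 0.0116
gripper_force: 50.0
```

>>> send_rows(
  moves=[
    {"slide":[0,0,-0.025],"turn":0,"gripper":0.5},
    {"slide":[0,0,-0.025],"turn":0,"gripper":0.5},
    {"slide":[0,0,-0.025],"turn":0,"gripper":0.5},
    {"slide":[0,0,-0.1],"turn":0,"gripper":0.5},
    {"slide":[0,0,-0.35],"turn":0,"gripper":0.5},
  ],
)

```text
time_s: 24.58
tcp_pos: [0.5553, 0.0075, 0.1456]
eef_rot: [179.4, -0.1, -84.0]
contact_force: [0.3, 0.4, -0.7]
gripper_width: 0.0392
gripper_force: 0.0
```

>>> send_rows(
  moves=[
    {"slide":[0,0,-0.2],"turn":0,"gripper":0.7},
    {"slide":[0,0,-0.35],"turn":0.07,"gripper":0.7},
    {"slide":[0,0,-0.35],"turn":0.14,"gripper":0.7},
    {"slide":[0,0,-0.35],"turn":0.21,"gripper":0.7},
    {"slide":[0,0,-0.35],"turn":0.28,"gripper":0.7},
  ],
)

```text
time_s: 25.0
tcp_pos: [0.559, 0.0083, 0.2032]
eef_rot: [-180.0, 0.0, -109.5]
contact_force: [-0.3, -1.0, -1.7]
gripper_width: 0.0609
gripper_force: 0.0
```

```bash
python3 - <<'E'
from plan import *
st()
plan([(.51,-.03,.2,-140),(.4757,-.0415,.18,-173.85)])
E
```

```text
t 25.0 p [0.559  0.0083 0.2032] rpy [-1.7998e+02  3.0000e-02 -1.0949e+02] F [-0.3 -1.  -1.7] w 0.0609 g 0.0 j [ 21.  11. -16.  -0. -63. -40.]
slide [0.349, 0.223, 0.021] turn 0.339 dist 0.062 deg 30.5
slide [0.224, 0.088, 0.133] turn 0.376 dist 0.041 deg 33.8
```

>>> send_rows(
  moves=[
    {"slide":[0.07,0.045,0.02],"turn":0.07,"gripper":0.7},
    {"slide":[0.14,0.09,0.02],"turn":0.14,"gripper":0.7},
    {"slide":[0.21,0.135,0.02],"turn":0.21,"gripper":0.7},
    {"slide":[0.28,0.18,0.02],"turn":0.28,"gripper":0.7},
    {"slide":[0.349,0.223,0.02],"turn":0.339,"gripper":0.7},
  ],
)

```text
time_s: 25.42
tcp_pos: [0.5095, -0.0307, 0.1995]
eef_rot: [180.0, -0.0, -140.0]
contact_force: [-0.7, 0.8, -0.3]
gripper_width: 0.0613
gripper_force: 0.0
```

>>> send_rows(
  moves=[
    {"slide":[0.05,0.02,0.03],"turn":0.078,"gripper":0.7},
    {"slide":[0.1,0.04,0.06],"turn":0.156,"gripper":0.7},
    {"slide":[0.16,0.06,0.1],"turn":0.234,"gripper":0.7},
    {"slide":[0.224,0.088,0.133],"turn":0.312,"gripper":0.7},
    {"slide":[0.224,0.088,0.133],"turn":0.372,"gripper":0.7},
  ],
)

```text
time_s: 25.83
tcp_pos: [0.4737, -0.0426, 0.1787]
eef_rot: [180.0, -0.1, -173.6]
contact_force: [-0.0, -0.4, -0.9]
gripper_width: 0.0613
gripper_force: 0.0
```

>>> send_rows(
  moves=[
    {"slide":[0,0,0],"turn":0,"gripper":0.7},
    {"slide":[0,0,0],"turn":0,"gripper":0.7},
    {"slide":[0,0,0],"turn":0,"gripper":0.7},
    {"slide":[0,0,0],"turn":0,"gripper":0.7},
    {"slide":[0,0,0],"turn":0,"gripper":0.7},
  ],
)

```text
time_s: 26.25
tcp_pos: [0.4762, -0.0418, 0.1802]
eef_rot: [180.0, -0.0, -173.1]
contact_force: [0.2, 0.7, 0.3]
gripper_width: 0.0612
gripper_force: 0.0
```

```bash
python3 - <<'E'
from plan import *
st()
plan([(.4757,-.0415,.113,-173.85)])
s=snap('scene','scene7.png')
cv2.imwrite('pics/c7.png',cv2.resize(s['img'][120:320,180:440],(0,0),fx=3,fy=3,interpolation=cv2.INTER_CUBIC)[:,:,::-1])
E
```

```text
t 26.25 p [ 0.4762 -0.0418  0.1802] rpy [ 180.     -0.   -173.07] F [0.2 0.7 0.3] w 0.0612 g 0.0 j [  19.    4.  -27.   -0.  -59. -102.]
slide [0.003, 0.003, 0.448] turn 0.009 dist 0.067 deg 0.8
```

View pics/c7.png

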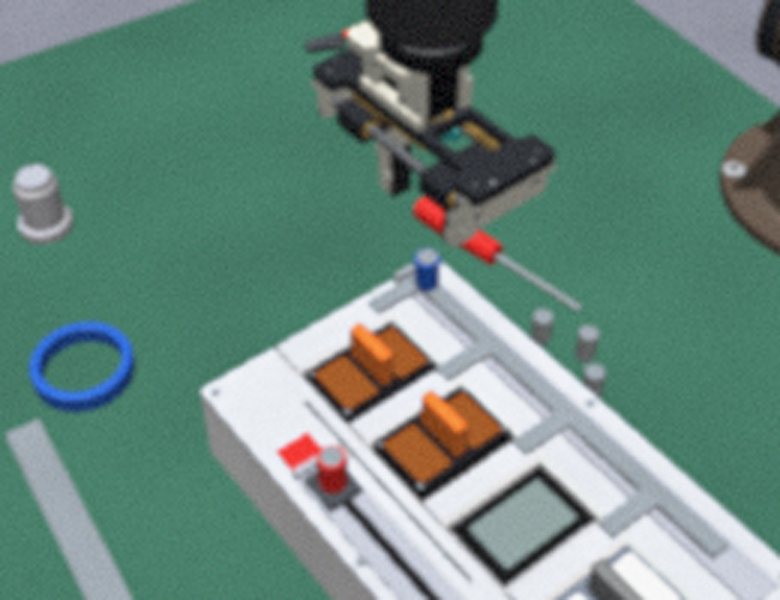

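Both cassettes lie flush in the right (375,365) and middle (445,435) bays, detector upright, mat clear of other orange-grip cassettes. Now lock.

>>> send_rows(
  moves=[
    {"slide":[0,0.004,0.12],"turn":0.009,"gripper":0.7},
    {"slide":[0,0.004,0.24],"turn":0.009,"gripper":0.7},
    {"slide":[0,0.004,0.36],"turn":0.009,"gripper":0.7},
    {"slide":[0,0.004,0.445],"turn":0.009,"gripper":0.6},
    {"slide":[0,0.004,0.445],"turn":0.009,"gripper":0.1},
  ],
  newtons=10,
)

```text
time_s: 26.72
tcp_pos: [0.4742, -0.0416, 0.1111]
eef_rot: [-180.0, -0.2, -174.0]
contact_force: [-0.5, -0.4, -0.6]
gripper_width: 0.0528
gripper_force: 0.0
```

>>> send_rows(
  moves=[
    {"slide":[0,0,0],"turn":0,"gripper":0.1},
    {"slide":[0,0,0],"turn":0,"gripper":0.1},
    {"slide":[0,0,0],"turn":0,"gripper":0.1},
    {"slide":[0,0,0],"turn":0,"gripper":0.1},
    {"slide":[0,0,0],"turn":0,"gripper":0.1},
  ],
)

```text
time_s: 27.13
tcp_pos: [0.4764, -0.0407, 0.1142]
eef_rot: [179.9, 0.1, -174.0]
contact_force: [-4.0, 6.1, 3.9]
gripper_width: 0.0212
gripper_force: 10.0
```

>>> send_rows(
  moves=[
    {"slide":[0,0,0],"turn":0,"gripper":0.1},
    {"slide":[0,0,0],"turn":0,"gripper":0.1},
    {"slide":[0,0.02,0],"turn":0,"gripper":0.1},
    {"slide":[0,0.04,0],"turn":0,"gripper":0.1},
    {"slide":[0,0.06,0],"turn":0,"gripper":0.1},
  ],
)

```text
time_s: 27.55
tcp_pos: [0.4754, -0.0326, 0.1142]
eef_rot: [-179.9, 0.1, -174.0]
contact_force: [1.1, -5.1, 6.2]
gripper_width: 0.0215
gripper_force: 10.0
```

```bash
python3 - <<'E'
from plan import *
st()
E
```

```text
t 27.55 p [ 0.4754 -0.0326  0.1142] rpy [-1.7995e+02  6.0000e-02 -1.7395e+02] F [ 1.1 -5.1  6.2] w 0.0215 g 10.0 j [  20.    8.  -33.    0.  -49. -104.]
```

>>> send_rows(
  moves=[
    {"slide":[0,0.025,0],"turn":0,"gripper":0.1},
    {"slide":[0,0.05,0],"turn":0,"gripper":0.1},
    {"slide":[0,0.075,0],"turn":0,"gripper":0.1},
    {"slide":[0,0.1,0],"turn":0,"gripper":0.1},
    {"slide":[0,0.12,0],"turn":0,"gripper":0.1},
  ],
)

```text
time_s: 27.97
tcp_pos: [0.4735, -0.0145, 0.1141]
eef_rot: [-180.0, 0.1, -173.9]
contact_force: [0.8, -4.9, 6.2]
gripper_width: 0.0215
gripper_force: 10.0
```

Keepers pass over freely. Remaining about 14 mm to the stop.

>>> send_rows(
  moves=[
    {"slide":[0,0.015,0],"turn":0,"gripper":0.1},
    {"slide":[0,0.03,0],"turn":0,"gripper":0.1},
    {"slide":[0,0.045,0],"turn":0,"gripper":0.1},
    {"slide":[0,0.06,0],"turn":0,"gripper":0.1},
    {"slide":[0,0.07,0],"turn":0,"gripper":0.1},
  ],
)

```text
time_s: 28.38
tcp_pos: [0.4724, -0.004, 0.1141]
eef_rot: [-180.0, 0.1, -173.9]
contact_force: [0.2, -4.4, 6.6]
gripper_width: 0.0217
gripper_force: 10.0
```

>>> send_rows(
  moves=[
    {"slide":[0,0.008,0],"turn":0,"gripper":0.1},
    {"slide":[0,0.016,0],"turn":0,"gripper":0.1},
    {"slide":[0,0.024,0],"turn":0,"gripper":0.1},
    {"slide":[0,0.028,0],"turn":0,"gripper":0.1},
    {"slide":[0,0.032,0],"turn":0,"gripper":0.1},
  ],
)

```text
time_s: 28.8
tcp_pos: [0.4719, -0.0006, 0.1141]
eef_rot: [-179.8, 0.0, -173.9]
contact_force: [5.1, -15.0, 2.9]
gripper_width: 0.0218
gripper_force: 10.0
```

>>> send_rows(
  moves=[
    {"slide":[0,0.005,0],"turn":0,"gripper":0.1},
    {"slide":[0,0.007,0],"turn":0,"gripper":0.1},
    {"slide":[0,0.007,0],"turn":0,"gripper":0.1},
    {"slide":[0,0.007,0],"turn":0,"gripper":0.1},
    {"slide":[0,0.007,0],"turn":0,"gripper":0.1},
  ],
)

```text
time_s: 29.22
tcp_pos: [0.4718, -0.0005, 0.1141]
eef_rot: [-179.8, 0.0, -173.9]
contact_force: [5.3, -17.5, 3.0]
gripper_width: 0.0217
gripper_force: 10.0
```

>>> send_rows(
  moves=[
    {"slide":[0,-0.016,0],"turn":0,"gripper":0.7},
    {"slide":[0,-0.016,0],"turn":0,"gripper":0.7},
    {"slide":[0,-0.016,0],"turn":0,"gripper":0.7},
    {"slide":[0,-0.016,-0.1],"turn":0,"gripper":0.7},
    {"slide":[0,-0.016,-0.37],"turn":0,"gripper":0.7},
  ],
)

```text
time_s: 29.63
tcp_pos: [0.4679, -0.001, 0.1648]
eef_rot: [-179.9, -0.6, -174.0]
contact_force: [0.9, -0.3, -0.4]
gripper_width: 0.0493
gripper_force: 0.0
```

```bash
python3 - <<'E'
from plan import *
st()
plan([(.4719,-.0015,.20,-173.85),(.56,.05,.20,-173.85),(.641,.0905,.18,-173.85),(.641,.0905,.111,-173.85)])
E
```

```text
t 29.63 p [ 0.4679 -0.001   0.1648] rpy [-179.94   -0.58 -174.02] F [ 0.9 -0.3 -0.4] w 0.0493 g 0.0 j [  24.    4.  -29.   -0.  -57. -108.]
slide [-0.026, -0.006, -0.235] turn -0.002 dist 0.035 deg -0.2
slide [-0.621, 0.278, 0.0] turn -0.0 dist 0.102 deg -0.0
slide [-0.566, 0.211, 0.133] turn -0.0 dist 0.093 deg -0.0
slide [0.0, -0.0, 0.46] turn -0.0 dist 0.069 deg -0.0
```

>>> send_rows(
  moves=[
    {"slide":[0,0,-0.12],"turn":0,"gripper":0.7},
    {"slide":[-0.15,0.07,-0.12],"turn":0,"gripper":0.7},
    {"slide":[-0.35,0.16,-0.12],"turn":0,"gripper":0.7},
    {"slide":[-0.55,0.24,-0.12],"turn":0,"gripper":0.7},
    {"slide":[-0.621,0.275,-0.12],"turn":0,"gripper":0.7},
  ],
)

```text
time_s: 30.05
tcp_pos: [0.5628, 0.0524, 0.1867]
eef_rot: [180.0, 0.1, -173.9]
contact_force: [0.3, 0.5, -0.6]
gripper_width: 0.0614
gripper_force: 0.0
```

>>> send_rows(
  moves=[
    {"slide":[-0.2,0.08,0],"turn":0,"gripper":0.7},
    {"slide":[-0.4,0.15,0.03],"turn":0,"gripper":0.7},
    {"slide":[-0.54,0.211,0.06],"turn":0,"gripper":0.7},
    {"slide":[-0.54,0.211,0.06],"turn":0,"gripper":0.7},
    {"slide":[-0.54,0.211,0.06],"turn":0,"gripper":0.7},
  ],
)

```text
time_s: 30.47
tcp_pos: [0.6368, 0.091, 0.1761]
eef_rot: [-180.0, -0.2, -173.9]
contact_force: [-0.9, 0.0, 0.1]
gripper_width: 0.0615
gripper_force: 0.0
```

>>> send_rows(
  moves=[
    {"slide":[0,0,0],"turn":0,"gripper":0.7},
    {"slide":[0,0,0],"turn":0,"gripper":0.7},
    {"slide":[0,0,0],"turn":0,"gripper":0.7},
    {"slide":[0,0,0],"turn":0,"gripper":0.7},
    {"slide":[0,0,0],"turn":0,"gripper":0.7},
  ],
)

```text
time_s: 30.88
tcp_pos: [0.6368, 0.09, 0.1786]
eef_rot: [180.0, 0.0, -174.0]
contact_force: [-0.5, -0.3, 0.4]
gripper_width: 0.0616
gripper_force: 0.0
```

```bash
python3 - <<'E'
from plan import *
st()
plan([(.6415,.0905,.111,-173.85)])
s=snap('scene','scene8.png')
cv2.imwrite('pics/c8.png',cv2.resize(s['img'][120:320,180:440],(0,0),fx=3,fy=3,interpolation=cv2.INTER_CUBIC)[:,:,::-1])
E
```

```text
t 30.88 p [0.6368 0.09   0.1786] rpy [ 1.7998e+02  5.0000e-02 -1.7398e+02] F [-0.5 -0.3  0.4] w 0.0616 g 0.0 j [  25.   19.   -7.   -0.  -63. -109.]
slide [-0.031, 0.0, 0.451] turn -0.001 dist 0.068 deg -0.1
```

View pics/c8.png

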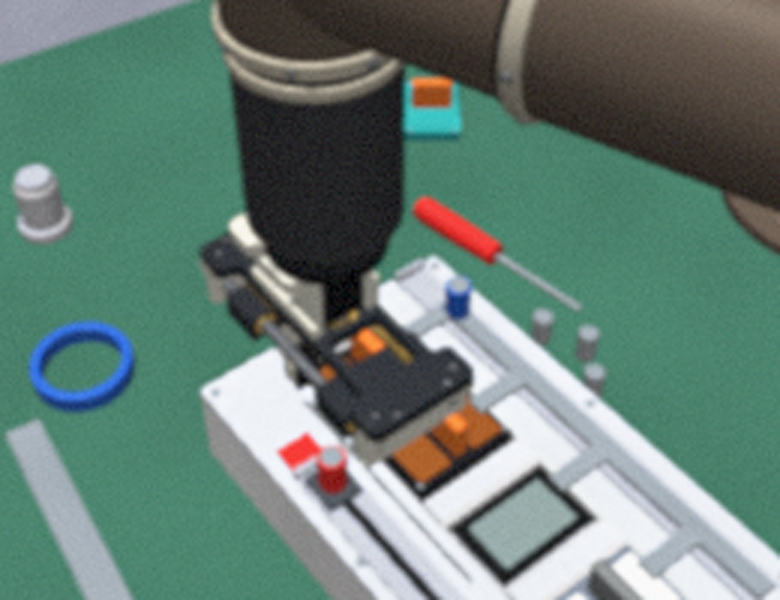

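Lock knob has moved to (458,297), cassettes are still in place, shutter knob at (332,470). Grip the shutter knob and open.

>>> send_rows(
  moves=[
    {"slide":[-0.031,0,0.12],"turn":0,"gripper":0.7},
    {"slide":[-0.031,0,0.24],"turn":0,"gripper":0.7},
    {"slide":[-0.031,0,0.36],"turn":0,"gripper":0.7},
    {"slide":[-0.031,0,0.445],"turn":0,"gripper":0.6},
    {"slide":[-0.031,0,0.445],"turn":0,"gripper":0.1},
  ],
)

```text
time_s: 31.35
tcp_pos: [0.6398, 0.09, 0.1083]
eef_rot: [-180.0, -0.3, -174.0]
contact_force: [-0.4, -0.7, -0.7]
gripper_width: 0.053
gripper_force: 0.0
```

>>> send_rows(
  moves=[
    {"slide":[0,0,0],"turn":0,"gripper":0.1},
    {"slide":[0,0,0],"turn":0,"gripper":0.1},
    {"slide":[0,0,0],"turn":0,"gripper":0.1},
    {"slide":[0,0,0],"turn":0,"gripper":0.1},
    {"slide":[0,0,0],"turn":0,"gripper":0.1},
  ],
)

```text
time_s: 31.77
tcp_pos: [0.6422, 0.0907, 0.1122]
eef_rot: [180.0, 0.1, -174.0]
contact_force: [0.1, 0.0, 2.2]
gripper_width: 0.0213
gripper_force: 10.0
```

>>> send_rows(
  moves=[
    {"slide":[0,0,0],"turn":0,"gripper":0.1},
    {"slide":[0,0.07,0],"turn":0,"gripper":0.1},
    {"slide":[0,0.16,0],"turn":0,"gripper":0.1},
    {"slide":[0,0.25,0],"turn":0,"gripper":0.1},
    {"slide":[0,0.33,0],"turn":0,"gripper":0.1},
  ],
)

```text
time_s: 32.18
tcp_pos: [0.6368, 0.1402, 0.1122]
eef_rot: [-180.0, 0.1, -174.0]
contact_force: [0.3, -4.3, 6.3]
gripper_width: 0.021
gripper_force: 10.0
```

>>> send_rows(
  moves=[
    {"slide":[0,0.08,0],"turn":0,"gripper":0.1},
    {"slide":[0,0.16,0],"turn":0,"gripper":0.1},
    {"slide":[0,0.24,0],"turn":0,"gripper":0.1},
    {"slide":[0,0.32,0],"turn":0,"gripper":0.1},
    {"slide":[0,0.36,0],"turn":0,"gripper":0.1},
  ],
)

```text
time_s: 32.6
tcp_pos: [0.6309, 0.1949, 0.1122]
eef_rot: [-180.0, 0.0, -173.9]
contact_force: [0.6, -3.3, 6.4]
gripper_width: 0.0213
gripper_force: 10.0
```

```bash
python3 - <<'E'
from plan import *
st()
E
```

```text
t 32.6 p [0.6309 0.1949 0.1122] rpy [-1.7997e+02  5.0000e-02 -1.7390e+02] F [ 0.6 -3.3  6.4] w 0.0213 g 10.0 j [  34.   24.  -10.    0.  -56. -118.]
```

About 15 mm left to the stop.

>>> send_rows(
  moves=[
    {"slide":[0,0.02,0],"turn":0,"gripper":0.1},
    {"slide":[0,0.04,0],"turn":0,"gripper":0.1},
    {"slide":[0,0.055,0],"turn":0,"gripper":0.1},
    {"slide":[0,0.07,0],"turn":0,"gripper":0.1},
    {"slide":[0,0.08,0],"turn":0,"gripper":0.1},
  ],
)

```text
time_s: 33.02
tcp_pos: [0.6298, 0.206, 0.1122]
eef_rot: [-180.0, 0.1, -173.9]
contact_force: [-1.1, -3.7, 5.9]
gripper_width: 0.0218
gripper_force: 10.0
```

>>> send_rows(
  moves=[
    {"slide":[0,0.008,0],"turn":0,"gripper":0.1},
    {"slide":[0,0.016,0],"turn":0,"gripper":0.1},
    {"slide":[0,0.022,0],"turn":0,"gripper":0.1},
    {"slide":[0,0.026,0],"turn":0,"gripper":0.1},
    {"slide":[0,0.026,0],"turn":0,"gripper":0.1},
  ],
)

```text
time_s: 33.43
tcp_pos: [0.6294, 0.2094, 0.1122]
eef_rot: [-180.0, 0.0, -173.9]
contact_force: [0.2, -5.2, 6.6]
gripper_width: 0.0218
gripper_force: 10.0
```

>>> send_rows(
  moves=[
    {"slide":[0,0.006,0],"turn":0,"gripper":0.1},
    {"slide":[0,0.012,0],"turn":0,"gripper":0.1},
    {"slide":[0,0.018,0],"turn":0,"gripper":0.1},
    {"slide":[0,0.018,0],"turn":0,"gripper":0.1},
    {"slide":[0,0.018,0],"turn":0,"gripper":0.1},
  ],
)

```text
time_s: 33.85
tcp_pos: [0.6293, 0.2097, 0.1122]
eef_rot: [-179.8, -0.0, -174.0]
contact_force: [3.1, -13.0, 7.2]
gripper_width: 0.0215
gripper_force: 10.0
```

>>> send_rows(
  moves=[
    {"slide":[0,0.006,0],"turn":0,"gripper":0.1},
    {"slide":[0,0.01,0],"turn":0,"gripper":0.1},
    {"slide":[0,0.01,0],"turn":0,"gripper":0.1},
    {"slide":[0,0.01,0],"turn":0,"gripper":0.1},
    {"slide":[0,0.01,0],"turn":0,"gripper":0.1},
  ],
)

```text
time_s: 34.27
tcp_pos: [0.6292, 0.2097, 0.1121]
eef_rot: [-179.7, -0.1, -174.0]
contact_force: [4.5, -18.1, 6.4]
gripper_width: 0.0214
gripper_force: 10.0
```

>>> send_rows(
  moves=[
    {"slide":[0,-0.018,0],"turn":0,"gripper":0.7},
    {"slide":[0,-0.018,0],"turn":0,"gripper":0.7},
    {"slide":[0,-0.018,0],"turn":0,"gripper":0.7},
    {"slide":[0,-0.018,-0.1],"turn":0,"gripper":0.7},
    {"slide":[0,-0.018,-0.37],"turn":0,"gripper":0.7},
  ],
)

```text
time_s: 34.68
tcp_pos: [0.6254, 0.2105, 0.1608]
eef_rot: [-179.8, -0.6, -174.0]
contact_force: [0.2, 0.5, -1.1]
gripper_width: 0.0493
gripper_force: 0.0
```

>>> send_rows(
  moves=[
    {"slide":[0,0,-0.2],"turn":0,"gripper":0.7},
    {"slide":[0,0.2,-0.4],"turn":0,"gripper":0.7},
    {"slide":[0,0.4,-0.5],"turn":0,"gripper":0.7},
    {"slide":[0.1,0.6,-0.5],"turn":0,"gripper":0.7},
    {"slide":[0.1,0.7,-0.5],"turn":0,"gripper":0.7},
  ],
)

```text
time_s: 35.1
tcp_pos: [0.6013, 0.3177, 0.2432]
eef_rot: [179.8, 0.1, -173.9]
contact_force: [1.3, -0.0, -0.3]
gripper_width: 0.0618
gripper_force: 0.0
```

```bash
python3 - <<'E'
from plan import *
st()
t=snap('top','top9.png');s=snap('scene','scene9.png')
a=cv2.resize(t['img'][130:270,150:430],(0,0),fx=2.8,fy=2.8,interpolation=cv2.INTER_CUBIC)[:,:,::-1]
b=cv2.resize(s['img'][120:400,180:450],(0,0),fx=1.9,fy=1.9)[:,:,::-1]
b=cv2.resize(s['img'][185:385,230:450],(0,0),fx=3,fy=3,interpolation=cv2.INTER_CUBIC)[:,:,::-1]
cv2.imwrite('pics/a9.png',a);cv2.imwrite('pics/b9.png',b)
E
```

```text
t 35.1 p [0.6013 0.3177 0.2432] rpy [ 1.7983e+02  9.0000e-02 -1.7386e+02] F [ 1.3 -0.  -0.3] w 0.0618 g 0.0 j [  44.   20.    3.   -0.  -72. -128.]
```

View pics/a9.png

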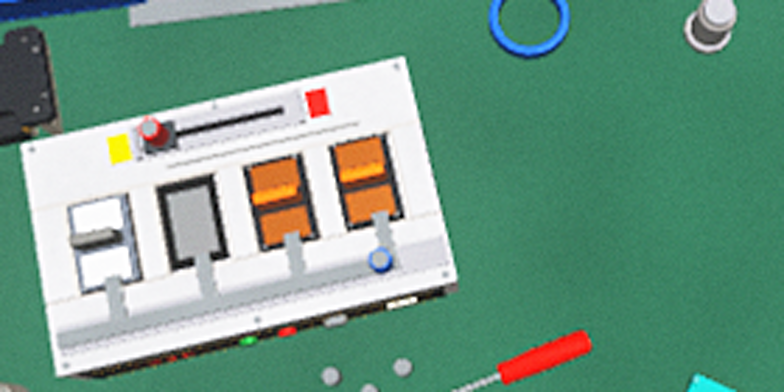

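Final picture: shutter knob at the yellow mark (153,132), lock closed with keepers over both cassettes (292,240) and (381,222), detector upright (712,25).

```bash
python3 -c "
from plant import order
print(order.close_job())"
```

```text
the job is handed in; nothing more can be done
None
```

The job is handed in: both orange-grip cassettes on the mat are pressed home (middle and right bays), the keepers are locked over them, the shutter was then opened to the yellow mark, and the detector is still standing; no verdict came back.

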